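Clamp the foam plug in the machine vise

ROBOT

A 6-joint arm with a two-finger parallel gripper is mounted at the origin on the work surface. World frame = base frame: x ahead of the robot, y to its left, z up, the work surface at z = 0. Lengths are in m, angles in rad, forces in N, time in s.
With the tool pointing down it reaches from about 0.3 to 0.85 m from the base axis. Payload 4.2 kg.
Tool frame: the origin (TCP) lies midway between the tips of the shut fingers; the grasp point (between the pads) lies 19 mm behind it; z points along the fingers, y is the direction in which the jaws open and shut (so a half turn about z gives the same grasp; the last joint's range is limited). The gripper opens to 91 mm and grips with 3 to 60 N. Pads are 32 mm wide; open, the fingers measure 118 mm over their backs; the gripper's body (76 mm by 178 mm) begins 60 mm behind the grasp point.
Start: joints at [1.281, 0.32, 1.565, -0, 1.257, -0.02], TCP at [0.153, 0.554, 0.214] pointing down, gripper open.
Joint ranges: [-3.11, 3.11], [-0.84, 2.01], [0.21, 2.61], [-1.34, 4.49], [0.05, 2.63], [-2.56, 2.56]. Speed limits (rad/s): [2.57, 2.57, 3.14, 3.14, 3.14, 3.14].

INTERFACE

Orientations are given as a unit quaternion [x, y, z, w].
In Python, from station import readout, cams, bot gives the robot as it stands. The module is installed in compiled form; this text tells all that it offers.
- The arm moves only by the shell command python3 -m handwheel 'ROWS'. ROWS is JSON, a list that holds one entry, the list of rows, each a list of 7 numbers: the shift along the tool's x, y, z in m, then the turn, a rotation vector about the tool's x, y, z in rad, then the closure in counts, from 0 (fully open) to 255 (shut). In form: [[[tx, ty, tz, ax, ay, az, hand], ...]]. A call has 1 to 8 rows; each row shifts and turns the commanded pose from where the row before left it, along the tool's axes as they then stand; what a row does not reach is not made up. A row lasts 1/8 s, in which the tool goes at most 62.5 mm and 10.7 degrees, less where a joint would pass 70% of its speed; a pose out of reach is approached as far as the arm can. A call with a gripper value outside its range is refused whole. The fingers move at their own pace and stop on an object; the grip force is fixed at half the most. Time passes only in rows, so rows that do not move let the fingers close. It gives the time, the measured TCP pose, the force and the opening at its end, in the units of the state.
- readout.get_obs(): the state, without advancing time (a new reading comes with each control period).
- cams.get_image(name): name is "scene" or "side" or "wrist"; returns a dict with "image" (400x640x3 uint8, red, green, blue), "fx", "fy", "cx", "cy" (pixels), "rvec" (rotation vector, rad) and "tvec" (3), from world to camera coordinates, as OpenCV has them. Camera axes: x right, y down, z forward; pixel columns grow to the right and rows downward; lengths in m; the calibration is good to about 2 mm. The wrist camera is an equidistant fisheye: a pixel r from the principal point sees the ray r / f radians off the axis. A picture is of the moment at which its call begins. There is no depth.
- bot.finish_job(): hands the job in, once; it reports no verdict.
The state is a dict: "time": time; "qpos": joint angles; "qd": joint speeds; "tau": joint torques, N m; "tcp_pos": TCP position; "tool_rot": TCP orientation; "wrist_force": force on the tool from outside, world axes, zero at the start; "wrist_torque": the same for the moment, N m; "opening": finger opening in m.
Only numpy, scipy, OpenCV 4.12 (cv2) and the standard library are available. Lean on these libraries where they do the work, as an engineer would, in place of code of your own. Each camera call takes 0.05 s, during which the arm holds its last target.

TASK

Set the blue foam plug with its plywood board flat on the bed of the vise, about mid-way along the jaws, and wind the crank under the dust hood by its spinning grip until the jaws hold the board firmly by its two long edges, so that it can be laminated. Go by feel: stop as soon as it is tight, do not force the screw any further or the board is crushed; then let go, and leave everything else on the bench where it is.

Things in the scene. Friction and masses are not known exactly. Their poses are not given: they have to be found in the camera images.
- vise: Grey cast machine vise on a 55 mm riser, fixed to the bench. Origin on the bench under it; z up; x is level, along the screw, from the crank end (-x) to the fixed jaw (+x); y along the jaws. Flat bed 100 mm, jaw tops 145 mm above the bench; jaws 125 mm wide (y +-62). It ends at x = +127 mm. Front bearing block x = -114 to -88, y +-47, top 149 mm above the bench.
- fixed_jaw (a point): Foot of the fixed jaw's face, on the bed, mid-way along the jaws, at x = +85, y = 0, z = 100 mm of the vise. Axes as the vise's; the open gap lies on its -x side.
- jaw: The vise's moving jaw, 41 mm thick, 125 mm wide, 45 mm tall. Origin at the foot of its clamping face, on the bed; axes as the vise's. Starts 98 to 110 mm from the fixed jaw. Only the screw moves it, along the vise's x: 12 mm per turn of the crank. Self-locking: it stays where the crank leaves it and cannot be pushed.
- hood_back (a point): Middle of the lower rear edge of the sheet-metal dust hood fixed on the vise, at x = -150, y = 0, z = 222 mm of the vise. The hood rises from here to 285 mm (110 mm wide) and widens towards the jaws to x = -66 mm (170 mm wide, 212 to 312 mm above the bench); its round spigot ends 335 mm up. It hangs out over the crank arm, 19 mm short of the grip's middle.
- crank_centre (a point): Fixed point: the centre of the circle that the grip's middle travels, on the screw's axis, 125 mm above the bench, 169 mm from the vise's origin towards -x. Axes as the vise's: the circle, of 70 mm radius, stands upright in this point's y-z plane. Clockwise, seen from the crank looking at the vise (right-handed about +x), closes the jaw.
- crank_grip (a point): Middle of the crank's grip: a black sleeve 22 mm thick, 48 mm long, spinning freely, parallel to the vise's x and pointing away from it. The steel crank arm begins 27 mm from this point on the vise's side; the spindle ends 29 mm off on the other. The crank starts at any angle and stays where it is left. 1.3 to 2.4 turns nip the board.
- crank: The crank: steel arm 12 x 22 mm. Origin on the screw's axis, 33 mm from crank_centre; z along the arm to the grip. The hood above leaves no room for an upright gripper: come in beneath it, the gripper's body leaning away from the vise by 30 to 40 degrees. Free, it drags 3 to 6 N at the grip; once the board is nipped this climbs by 5 N in a tenth of a turn: 2 to 4 N more is firm, 7 N more crushes the board.
- plug: The plug, loose, about 0.4 kg: tapered light-blue foam body bonded on a plywood board. Origin at the centre of the underside, z up. Board 82 mm (x) by 120 mm (y), 18 mm thick; foam to 103 mm above the origin, in x 52 mm thick at the board and 45 mm near the top, in y 102 and 78 mm. Pick it up by the foam across x. The same either way round.
- mixing_cup: Bystander: white plastic mixing cup with a stirring stick, 86 mm wide, 105 mm tall (150 mm with the stick). Origin at its underside's centre.
- brush: Bystander: flat brush lying, 200 mm long, 20 mm high. Origin under its middle, on the bench.
- jar: Bystander: small closed jar, 64 mm wide, 85 mm tall. Origin at its underside's centre.
- tape_roll: Bystander: roll of tape lying flat, 90 mm wide, 25 mm high. Origin at its underside's centre.
- sanding_block: Bystander: cork sanding block, 110 x 64 x 30 mm. Origin at its underside's centre.
- offcut: Bystander: foam offcut, 100 x 60 x 34 mm. Origin at its underside.
- roller: Bystander: laminating roller with a wire frame lying, about 200 mm long, 24 mm high. Origin under its middle, on the bench.
Things that resemble listed ones, but are neither listed nor needed, are in the scene too. Leave any pink or yellow look-alike of the plug alone.

How it is judged:
By the outcome, as a careful person would: the job done as asked, in the order asked, and still so for the second after the job is handed in, with the robot touching nothing.
It also fails if it takes over 67 s, if anything falls off the work surface, if the arm or the gripper's body presses on something with over 40 N, if the wrist force passes 120 N, or if a joint passes its speed limit or range.

## Working session

There is one attempt and no reset: what is moved stays moved. The work goes in short steps, Python scripts to look and compute and a shell command to move; the robot and the scene stay as the last step left them, time stands still between calls to the robot, and variables do not carry over. Pictures are saved under pics/ and viewed, and the job is handed in when it is done.

```bash
mkdir -p pics; python3 - <<'E'
from station import readout, cams, bot
import cv2
o=readout.get_obs()
for k,v in o.items(): print(k,v)
for n in ["scene","side","wrist"]:
    d=cams.get_image(n); cv2.imwrite(f"pics/{n}0.png",d["image"][:,:,::-1]); print(n,{k:d[k] for k in d if k!="image"})
E
```

```text
time 0.0
qpos [ 1.28098558e+00  3.20271367e-01  1.56569694e+00 -1.25764168e-05
  1.25740034e+00 -1.99830745e-02]
qd [ 0.00026716  0.0003585   0.00040781  0.00073728 -0.00150535  0.00048424]
tau [-3.00950465e-03 -4.12463737e+01 -2.31971580e+01  7.25627365e-02
  4.58649639e-02 -1.45558815e-04]
tcp_pos [0.15312025 0.55369819 0.21312513]
tool_rot [ 1.34502952e-01  9.90912795e-01 -8.78287942e-04 -1.31090007e-04]
wrist_force [ 0.49803774 -1.04135017  0.24254027]
wrist_torque [0.01759662 0.01664803 0.0113873 ]
opening 0.09145858530736219
scene {'fx': 426.07884793155785, 'fy': 426.07884793155785, 'cx': 317.0389989919338, 'cy': 203.30894377057416, 'rvec': array([ 2.1558061 ,  1.56858217, -0.45587592]), 'tvec': array([-0.18706054, -0.30060159,  1.43622441])}
side {'fx': 390.73404427920224, 'fy': 390.73404427920224, 'cx': 319.48473965141176, 'cy': 203.6863312419865, 'rvec': array([ 2.07619392,  0.70819988, -0.34782784]), 'tvec': array([-0.40767014, -0.03574594,  1.35003986])}
wrist {'fx': 309.70691628693146, 'fy': 309.70691628693146, 'cx': 317.09203385267, 'cy': 196.80839342181974, 'rvec': array([-2.31531919, -1.76263339, -0.24601186]), 'tvec': array([-0.57401376, -0.03006696,  0.39047544])}
```

View pics/scene0.png

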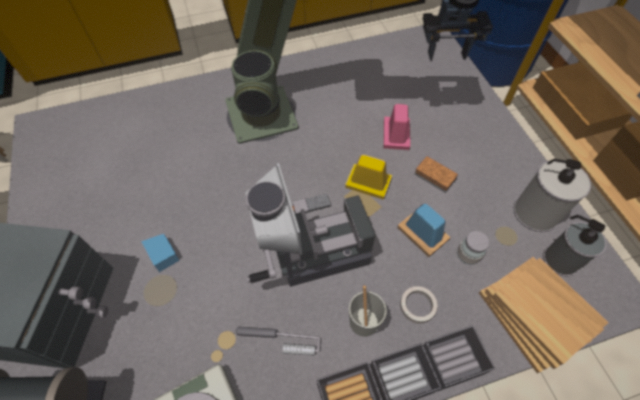

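View pics/side0.png

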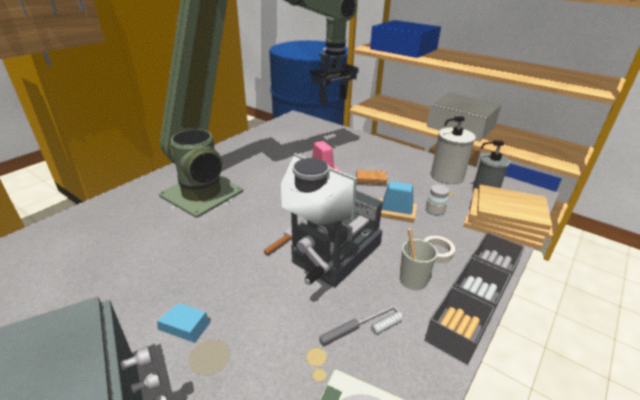

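View pics/wrist0.png

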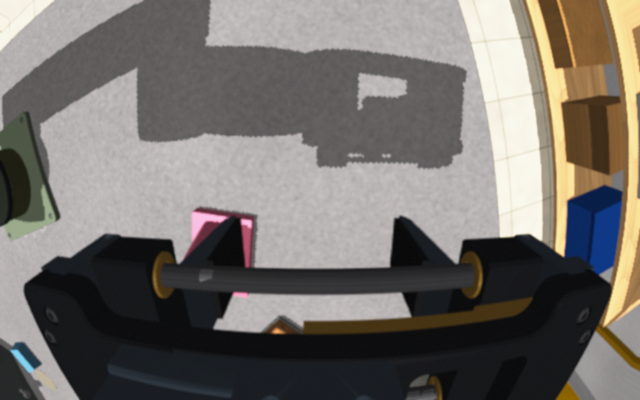

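Scene view: the blue plug is at (427,228) on its plywood board. Possible mix-ups are the pink look-alike (398,130), the yellow one (370,178) and the blue offcut (160,252). The vise is at (310,230), the hood at (270,205) and the grip at about (260,276). In the side view the plug is at (399,200) and the crank at about (315,260). Next I'll crop in close.

```bash
cat > h.py <<'E'
import numpy as np, cv2
from scipy.spatial.transform import Rotation as R
from station import readout, cams
def cam(n):
    d=cams.get_image(n); d['R']=R.from_rotvec(d['rvec']).as_matrix(); d['C']=-d['R'].T@d['tvec']
    d['n']=n; return d
def ray(d,p):
    u=(p[0]-d['cx'])/d['fx']; v=(p[1]-d['cy'])/d['fy']
    if d['n']=='wrist':
        r=np.hypot(u,v); s=np.sin(r)/r if r>0 else 1; c=np.array([u*s,v*s,np.cos(r)])
    else: c=np.array([u,v,1.])
    c=d['R'].T@c; return c/np.linalg.norm(c)
def onz(d,p,z):
    r=ray(d,p); return d['C']+r*(z-d['C'][2])/r[2]
def tri(d1,p1,d2,p2):
    r1,r2=ray(d1,p1),ray(d2,p2); A=np.stack([r1,-r2],1)
    s=np.linalg.lstsq(A,d2['C']-d1['C'],rcond=None)[0]
    a,b=d1['C']+s[0]*r1,d2['C']+s[1]*r2; return (a+b)/2,np.linalg.norm(a-b)
def proj(d,P):
    c=d['R']@np.asarray(P)+d['tvec']
    if d['n']=='wrist':
        t=np.arctan2(np.hypot(c[0],c[1]),c[2]); k=t/np.hypot(c[0],c[1]); return np.array([d['cx']+d['fx']*k*c[0],d['cy']+d['fy']*k*c[1]])
    return np.array([d['cx']+d['fx']*c[0]/c[2],d['cy']+d['fy']*c[1]/c[2]])
def crop(d,x0,y0,x1,y1,s,fn):
    cv2.imwrite('pics/'+fn,cv2.resize(d['image'][y0:y1,x0:x1,::-1],None,fx=s,fy=s,interpolation=cv2.INTER_CUBIC))
E
python3 - <<'E'
from h import *
a=cam('scene'); b=cam('side')
crop(a,230,150,390,300,5,'c1.png'); crop(b,260,140,400,290,5,'c2.png') 
crop(a,380,190,470,270,6,'c3.png')
crop(b,370,170,430,230,8,'c4.png')
E
```

```text
(no output)
```

View pics/c1.png

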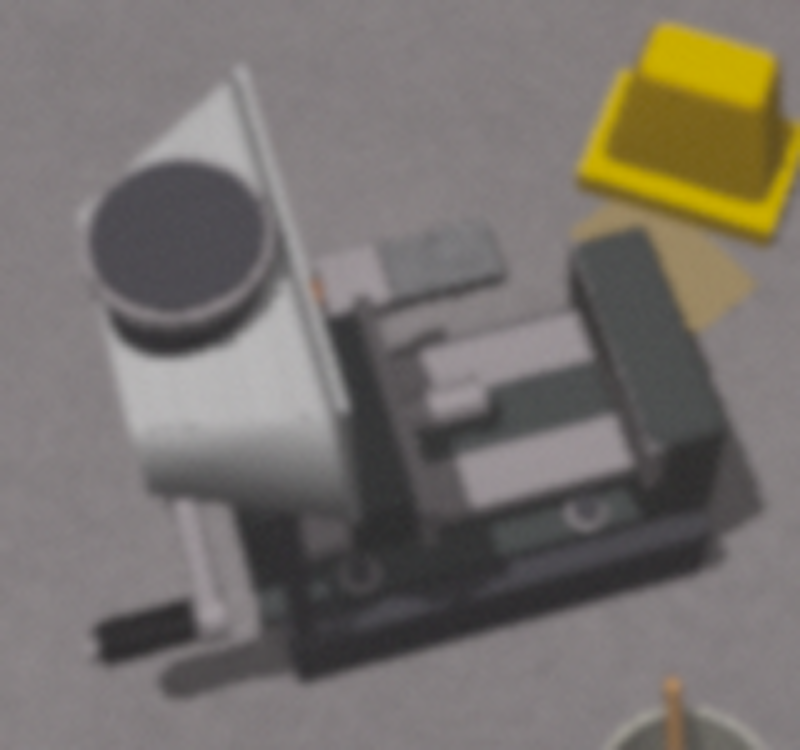

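View pics/c2.png

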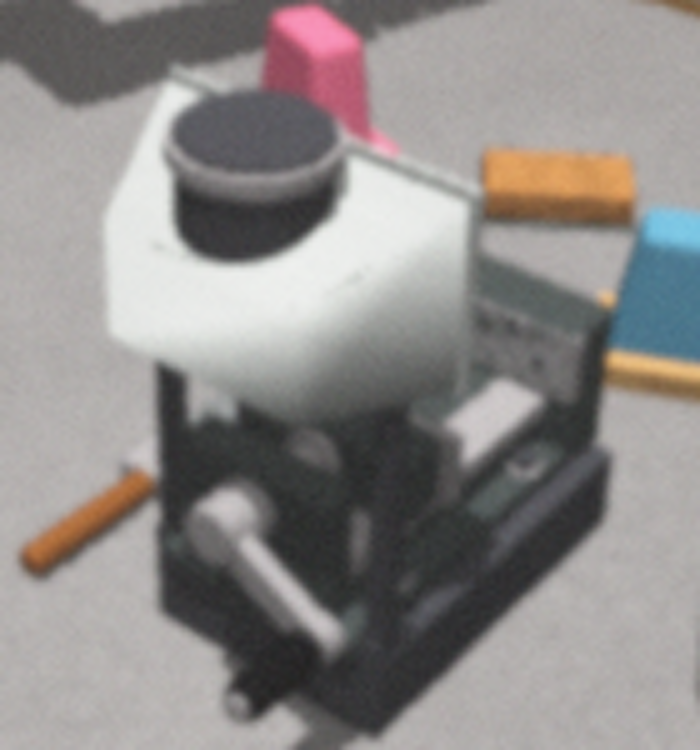

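View pics/c3.png

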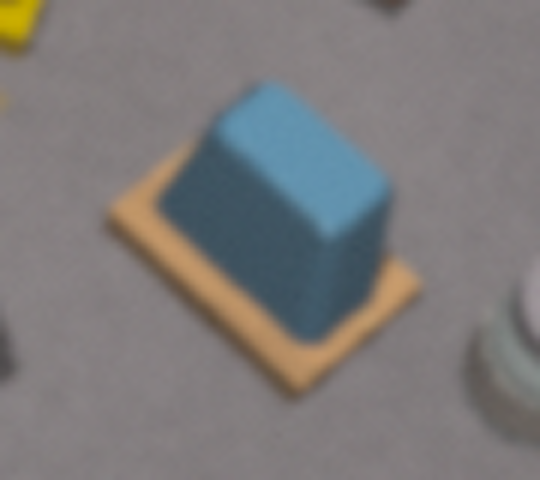

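View pics/c4.png

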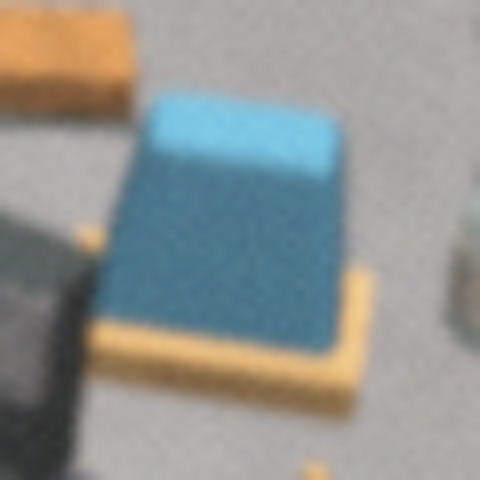

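```bash
python3 - <<'E'
from h import *
a=cam('scene'); b=cam('side')
P=lambda x,y,x0,y0,s: ((x+.5)/s-.5+x0,(y+.5)/s-.5+y0)
print('foam top');
for c in [(270,85),(215,125),(330,232),(388,185)]: print(c,onz(a,P(*c,380,190,6),.103))
print('board top')
L=[]
for c in [(108,210),(297,378),(420,278)]: L.append(onz(a,P(*c,380,190,6),.018)); print(c,L[-1])
print(np.linalg.norm(L[1]-L[0]),np.linalg.norm(L[1]-L[2]), 'centre',(L[0]+L[2])/2)
d=L[1]-L[0]; print('long edge dir',np.degrees(np.arctan2(d[1],d[0])))
print('fixed jaw top')
F=[onz(a,P(*c,230,150,5),.145) for c in [(575,248),(638,229),(725,430),(660,457)]]
for f in F: print(f)
print([np.linalg.norm(F[i]-F[i-1]) for i in range(4)])
# side views: plug foam top
print('side foam top')
for c in [(160,92),(343,115),(335,175),(140,150)]: print(c,onz(b,P(*c,370,170,8),.103))
print('grip tip tri'); 
print(tri(a,P(98,640,230,150,5),b,P(238,700,260,140,5)))
print(tri(a,P(195,618,230,150,5),b,P(315,655,260,140,5)))
print('spigot top', onz(a,P(180,240,230,150,5),.335), onz(b,P(255,140,260,140,5),.335))
E
```

```text
foam top
(270, 85) [0.54439957 0.32123726 0.103     ]
(215, 125) [0.55559803 0.28974925 0.103     ]
(330, 232) [0.6190256  0.31389323 0.103     ]
(388, 185) [0.60598026 0.3475699  0.103     ]
board top
(108, 210) [0.54107287 0.25941156 0.018     ]
(297, 378) [0.64608945 0.30546064 0.018     ]
(420, 278) [0.617864   0.38056371 0.018     ]
0.11466909112792537 0.08023183611792398 centre [0.57946844 0.31998764 0.018     ]
long edge dir 23.677134319524896
fixed jaw top
[0.48969353 0.11498942 0.145     ]
[0.48890651 0.14947058 0.145     ]
[0.61001763 0.14882655 0.145     ]
[0.61388142 0.11382215 0.145     ]
[np.float64(0.1241933760070632), np.float64(0.03449014161700832), np.float64(0.12111283109019866), np.float64(0.03521699987483618)]
side foam top
(160, 92) [0.54286079 0.32419086 0.103     ]
(343, 115) [0.60781419 0.35415475 0.103     ]
(335, 175) [0.62502911 0.31196673 0.103     ]
(140, 150) [0.55784138 0.28086801 0.103     ]
grip tip tri
(array([ 0.59935456, -0.16657691,  0.09291658]), np.float64(0.0008811218503583133))
(array([ 0.60463893, -0.11853211,  0.08995651]), np.float64(0.00658014849580901))
spigot top [ 0.54597357 -0.08411874  0.335     ] [ 0.54934205 -0.09211346  0.335     ]
```

Close crop confirms a blue tapered foam body on a plywood board. Its centre is about (0.581, 0.318), the top measures 0.103 m high and the long axis is at about 23.5°. The vise's x axis runs along world +y, with the fixed-jaw foot at about (0.552, 0.114). Now I'll move above the plug.

```bash
python3 -m handwheel '[[[-0.06,-0.014,0,0,0,0,0],[-0.06,-0.014,0,0,0,0,0],[-0.06,-0.014,0,0,0,0,0],[-0.06,-0.014,0,0,0,0,0],[-0.06,-0.014,0,0,0,0,0],[-0.06,-0.014,0,0,0,0,0],[-0.06,-0.014,0,0,0,0,0],[-0.055,-0.014,0,0,0,0,0]]]'
python3 -m handwheel '[[[0,0,0,0,0,-0.17,0],[0,0,0,0,0,-0.17,0],[0,0,0,0,0,-0.17,0],[0,0,0,0,0,-0.17,0],[0,0,0,0,0,0,0]]]'
python3 - <<'E'
from h import *
o=readout.get_obs(); print(o['qpos'],o['tcp_pos']); print(R.from_quat(o['tool_rot']).as_matrix())
w=cam('wrist'); cv2.imwrite('pics/w1.png',w['image'][:,:,::-1])
print(w['C'])
E
```

```text
time: 1.35
tcp_pos: [0.5831, 0.3184, 0.2139]
tool_rot: [0.135, 0.991, 0.0, 0.0]
wrist_force: [-0.6, 0.2, -0.4]
opening: 0.0912
time: 1.98
tcp_pos: [0.5812, 0.3196, 0.2139]
tool_rot: [-0.203, 0.979, 0.0, -0.0]
wrist_force: [0.1, 0.6, 0.7]
opening: 0.0913
[ 4.85413862e-01  4.61109510e-01  1.34257472e+00  1.13610988e-04
  1.33806010e+00 -1.49354408e+00] [0.58119891 0.31963307 0.21387158]
[[-9.17862460e-01 -3.96898563e-01 -1.85732397e-04]
 [-3.96898575e-01  9.17862474e-01  2.70100768e-05]
 [ 1.59756537e-04  9.85084592e-05 -9.99999982e-01]]
[0.50904686 0.28836856 0.38405802]
```

View pics/w1.png

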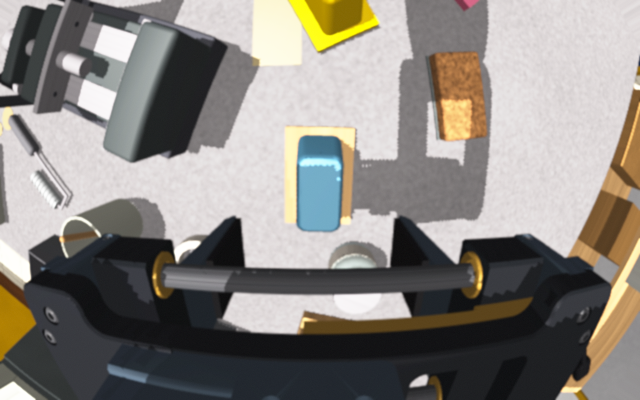

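```bash
python3 - <<'E'
from h import *
w=cam('wrist');a=cam('scene')
for n,ps,z in [('board',[(285,126),(355.5,127),(353,224),(284,222)],.018),('top',[(304,137),(337,137),(343,228),(296,228)],.103)]:
    for p in ps: print(n,p,onz(w,p,z))
print('jar',onz(a,(476,240),.085), onz(w,(357,262),.085))
print('fj', [onz(w,p,.145) for p in [(148,25),(105,150)]], [onz(w,p,.145) for p in [(226,40),(183,155)]])
for n,d in (('w',w),('s',a)):
    c=onz(d,(0,0),0)
hsv=cv2.cvtColor(w['image'],cv2.COLOR_RGB2HSV)
m=cv2.inRange(hsv,(95,80,40),(110,255,255)); m[:110]=0; m[240:]=0; m[:,:270]=0; m[:,370:]=0
ys,xs=np.nonzero(m); print(xs.min(),xs.max(),ys.min(),ys.max())
crop(w,0,0,260,170,3,'w1c.png')
E
```

```text
board (285, 126) [0.54036655 0.26128001 0.018     ]
board (355.5, 127) [0.50841073 0.3379829  0.018     ]
board (353, 224) [0.61991637 0.3864654  0.018     ]
board (284, 222) [0.65206109 0.30500544 0.018     ]
top (304, 137) [0.53567645 0.28738593 0.103     ]
top (337, 137) [0.52378607 0.31482548 0.103     ]
top (343, 228) [0.60179889 0.35644503 0.103     ]
top (296, 228) [0.61996617 0.31425138 0.103     ]
jar [0.6749996  0.40708692 0.085     ] [0.63817774 0.39207592 0.085     ]
fj [array([0.48952793, 0.12445071, 0.145     ]), array([0.60779144, 0.11926145, 0.145     ])] [array([0.48293738, 0.19999948, 0.145     ]), array([0.58261751, 0.19956694, 0.145     ])]
297 341 136 230
```

View pics/w1c.png

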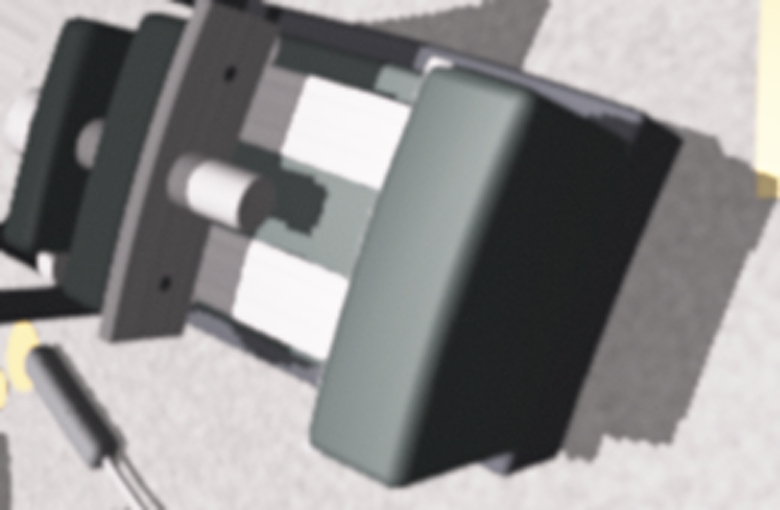

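The wrist view shows the plug centred under the gripper (board corners (285,126) to (353,224)) and aligned within 1°. The jar is well clear. A round screw end sticks out of the moving jaw, so I'll check its height while I grasp the plug.

```bash
python3 -m handwheel '[[[0,0.0015,0.05,0,0,0,0],[0,0,0.05,0,0,0,0],[0,0,0.043,0,0,0,0],[0,0,0.01,0,0,0,0],[0,0,0,0,0,0,0]]]'
python3 -m handwheel '[[[0,0,0,0,0,0,255],[0,0,0,0,0,0,255],[0,0,0,0,0,0,255],[0,0,0,0,0,0,255],[0,0,0,0,0,0,255]]]'
python3 - <<'E'
from h import *
a=cam('scene');w=cam('wrist')
# screw end: scene pix vs earlier wrist (pose at earlier view)
cv2.imwrite('pics/w2.png',w['image'][:,:,::-1])
P=lambda x,y,x0,y0,s: ((x+.5)/s-.5+x0,(y+.5)/s-.5+y0)
for z in (.09,.1,.11,.125): print(z,onz(a,P(490,400,230,150,5),z),onz(a,P(430,402,230,150,5),z))
E
```

```text
time: 2.75
tcp_pos: [0.5811, 0.3213, 0.0614]
tool_rot: [-0.203, 0.979, 0.0, 0.0]
wrist_force: [0.6, -0.3, 0.6]
opening: 0.091
time: 3.38
tcp_pos: [0.5807, 0.3211, 0.0612]
tool_rot: [-0.204, 0.979, 0.0, 0.0]
wrist_force: [-0.3, 0.5, 0.7]
opening: 0.0475
0.09 [0.53165621 0.05594631 0.09      ] [0.52314562 0.02609912 0.09      ]
0.1 [0.53667461 0.05415846 0.1       ] [0.52825138 0.02461764 0.1       ]
0.11 [0.54169302 0.05237062 0.11      ] [0.53335714 0.02313617 0.11      ]
0.125 [0.54922063 0.04968885 0.125     ] [0.54101579 0.02091395 0.125     ]
```

View pics/w2.png

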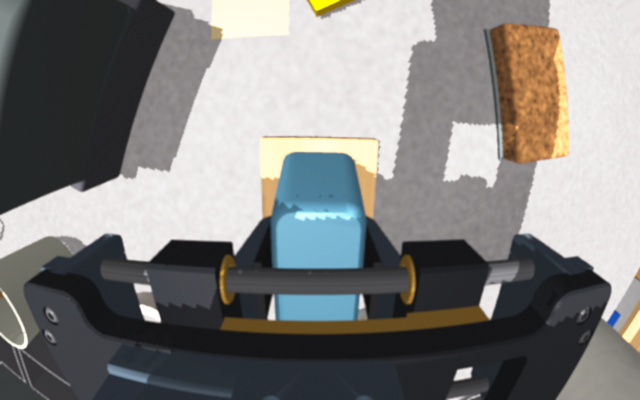

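Gripped: the opening is 47.5 mm, and about 47 mm was expected at that height. Next I'll triangulate the screw end with the earlier wrist picture.

```bash
python3 - <<'E'
from h import *
a=cam('scene');b=cam('side');w=cam('wrist'); o=readout.get_obs()
Rt=R.from_quat(o['tool_rot']).as_matrix(); 
Rct=w['R']@Rt; Ct=Rt.T@(w['C']-o['tcp_pos']); print('cam in tool',Ct)
Rt0=np.array([[-9.17862460e-01,-3.96898563e-01,-1.85732397e-04],[-3.96898575e-01,9.17862474e-01,2.70100768e-05],[1.59756537e-04,9.85084592e-05,-9.99999982e-01]]);p0=np.array([0.58119891,0.31963307,0.21387158])
w0=dict(w); w0['R']=Rct@Rt0.T; w0['C']=p0+Rt0@Ct; w0['tvec']=-w0['R']@w0['C']; print(w0['C'])
P=lambda x,y,x0,y0,s: ((x+.5)/s-.5+x0,(y+.5)/s-.5+y0)
W=lambda x,y:P(x,y,0,0,3); S=lambda x,y:P(x,y,230,150,5)
print('end centre',tri(a,S(480,405),w0,W(255,205)))
print('end top',tri(a,S(485,388),w0,W(240,180)))
print('base top',tri(a,S(430,385),w0,W(185,165)))
print('fj face corners', tri(a,S(575,248),w0,W(430,75)), tri(a,S(660,455),w0,W(315,440)))
print('mj face top corners', tri(a,S(430,540),w0,W(105,335)), 'wr z.145', onz(w0,W(105,335),.145), onz(w0,W(202,5),.145))
E
```

```text
cam in tool [ 7.86596816e-02 -3.12367600e-05 -1.70218194e-01]
[0.50904415 0.28837989 0.38410233]
end centre (array([0.54717351, 0.04466836, 0.11992941]), np.float64(0.0012951878101292809))
end top (array([0.54164822, 0.04682288, 0.13161822]), np.float64(0.007477759875503444))
base top (array([0.53906625, 0.02142472, 0.13977251]), np.float64(0.0009214368022036897))
fj face corners (array([0.48930587, 0.11612115, 0.14214652]), np.float64(0.002429555884360554)) (array([0.60860292, 0.11474388, 0.1386096 ]), np.float64(0.0035415060290116835))
mj face top corners (array([ 0.61176681, -0.00523638,  0.13416147]), np.float64(0.009764327107435222)) wr z.145 [0.60406776 0.00350138 0.145     ] [0.48451222 0.00590311 0.145     ]
```

```bash
python3 -m handwheel '[[[0,0,-0.04,0,0,0,255],[0,0,-0.06,0,0,0,255],[0,0,-0.06,0,0,0,255],[0,0,-0.03,0,0,0.1,255],[0,0,0,0,0,0.16,255],[0,0,0,0,0,0.155,255]]]'
python3 -m handwheel '[[[0.01,-0.04,0,0,0,0,255],[0.02,-0.05,0,0,0,0,255],[0,-0.03,0,0,0,0,255],[0,0,0,0,0,0,255],[0,0,0,0,0,0,255]]]'
python3 - <<'E'
from h import *
o=readout.get_obs(); print(o['qpos'],o['tcp_pos']); print(R.from_quat(o['tool_rot']).as_matrix())
w=cam('wrist'); cv2.imwrite('pics/w3.png',w['image'][:,:,::-1])
crop(w,0,0,260,200,3,'w3c.png')
E
```

```text
time: 4.38
tcp_pos: [0.5802, 0.3207, 0.2501]
tool_rot: [0.005, 1.0, -0.0, -0.001]
wrist_force: [-0.3, 0.4, -4.4]
opening: 0.0475
time: 5.0
tcp_pos: [0.5499, 0.2016, 0.2503]
tool_rot: [0.003, 1.0, 0.0, -0.001]
wrist_force: [-0.3, -0.4, -3.7]
opening: 0.0474
[ 3.31201924e-01  3.17495383e-01  1.47582491e+00  8.25901858e-04
  1.34924629e+00 -1.23470881e+00] [0.54993019 0.2015505  0.25025304]
[[-9.99986459e-01  5.06771043e-03 -1.18292716e-03]
 [ 5.06718679e-03  9.99987063e-01  4.45249316e-04]
 [ 1.18516825e-03  4.39249174e-04 -9.99999201e-01]]
```

View pics/w3.png

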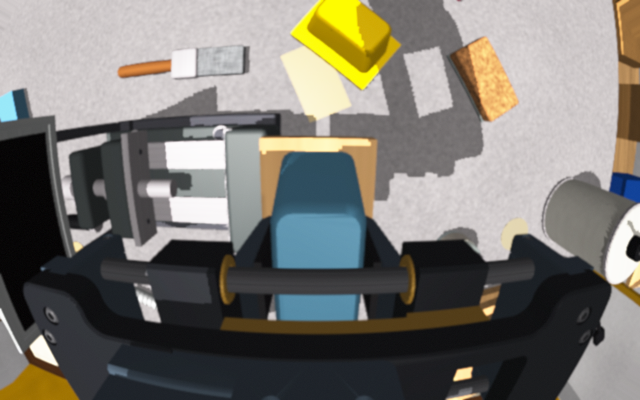

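View pics/w3c.png

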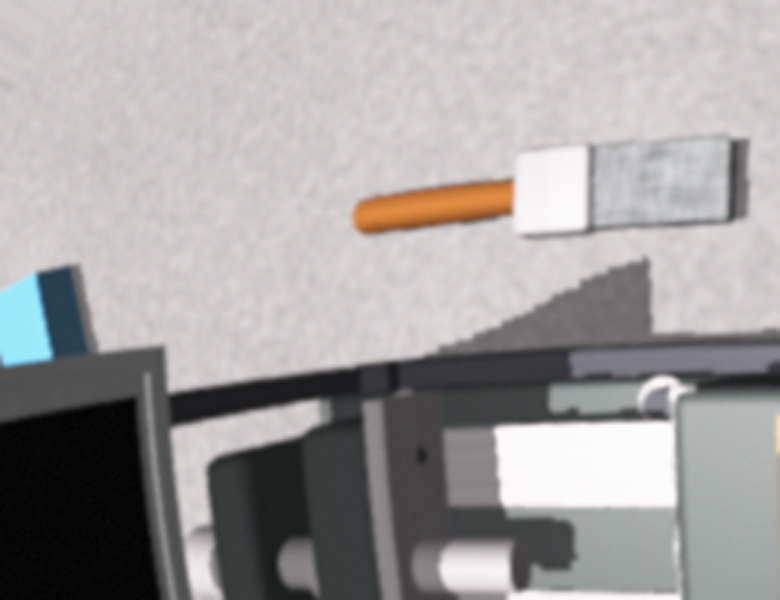

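```bash
python3 - <<'E'
from h import *
w=cam('wrist')
g=w['image'].mean(2)
for x in (152,158,164): print(x,g[176:202,x].astype(int))
print('row188',g[188,135:200].astype(int))
print('end',onz(w,(174.5,188),.125),'start',onz(w,(138,188),.125))
print('screw edges',onz(w,(158,180),.125),onz(w,(158,197),.125))
print('row150 ',g[150,205:240].astype(int))
print('fj face',onz(w,(226,150),.145), 'fj end corner',onz(w,(227,130),.145))
print('mj top corners x', [onz(w,p,.145) for p in [(123,134),(133,131)]])
print('bed edges (z.1) rows', g[128:200,195].astype(int))
crop(w,40,100,280,260,3,'w4c.png')
E
```

```text
152 [ 64  65  70  90 117 146 170 190 204 217 228 234 239 242 242 240 235 231
 225 211 186 148 115 103  98  91]
158 [ 64  64  71  90 117 145 169 189 204 217 227 234 240 243 243 240 236 232
 227 215 194 164 144 138 136 134]
164 [ 64  65  70  90 117 145 168 188 203 216 227 234 240 243 244 242 237 232
 227 217 194 165 143 140 137 136]
row188 [ 69  83 109 127 132 132 132 133 132 134 164 212 236 239 239 239 239 239
 239 239 239 240 240 240 240 240 240 240 240 240 240 240 239 230 180 109
  69  66  67  66  70  86 109 117  99  78  67  67  67  68  73  82  89  92
 103 128 149 157 158 156 157 157 157 158 158]
end [0.54536736 0.05082151 0.125     ] start [0.54469756 0.00321486 0.125     ]
screw edges [0.53624594 0.03134563 0.125     ] [0.55518632 0.02853361 0.125     ]
row150  [252 252 252 252 252 252 252 252 252 252 252 252 252 252 252 252 252 252
 250 226 159 138 156 171 176 175 176 176 176 178 176 176 177 178 177]
fj face [0.50494871 0.11828847 0.145     ] fj end corner [0.48653606 0.12017671 0.145     ]
mj top corners x [array([0.48274856, 0.004684  , 0.145     ]), array([0.48077956, 0.01794188, 0.145     ])]
bed edges (z.1) rows [131 153 161 162 162 162 162 161 156 134  91  78 145 228 249 251 252 252
 251 251 252 252 252 252 252 251 251 251 251 251 251 251 251 251 251 251
 251 251 251 249 232 187 165 165 163 165 164 164 163 163 162 161 161 160
 160 160 160 159 158 157 157 157 157 156 155 154 154 155 174 218 241 248]
```

View pics/w4c.png

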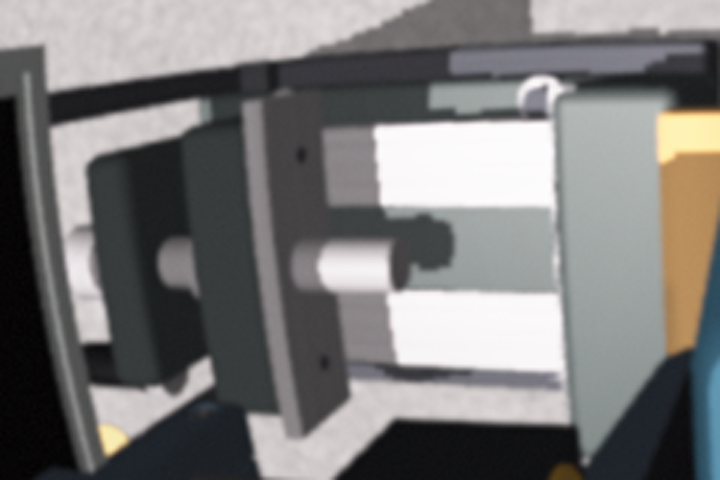

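```bash
python3 - <<'E'
from h import *
w=cam('wrist');a=cam('scene');b=cam('side')
print(w['C'])
P=lambda x,y,x0,y0,s: ((x+.5)/s-.5+x0,(y+.5)/s-.5+y0)
W=lambda x,y:P(x,y,40,100,3); S=lambda x,y:P(x,y,230,150,5)
print('end',tri(a,S(483,404),w,W(402,266)))
print('end bottom',tri(a,S(480,418),w,W(402,290)))
print('channel edges z.1',onz(w,(195,168.5),.1),onz(w,(195,196),.1), 'outer',onz(w,(195,140.3),.1),onz(w,(215,223),.1))
print('hole1',tri(a,S(398,338),w,W(301,155)))
crop(a,290,190,390,270,7,'c5.png')
E
```

```text
[0.47159949 0.20189722 0.42063714]
end (array([0.54732123, 0.04674033, 0.11902185]), np.float64(0.00010232101728560146))
end bottom (array([0.55542462, 0.04401396, 0.11873746]), np.float64(0.0033583091553671734))
channel edges z.1 [0.52976884 0.06679548 0.1       ] [0.56142141 0.06347919 0.1       ] outer [0.49843172 0.06929389 0.1       ] [0.59373228 0.08463215 0.1       ]
hole1 (array([0.50381604, 0.01564613, 0.13054609]), np.float64(0.0005610694199199589))
```

View pics/c5.png

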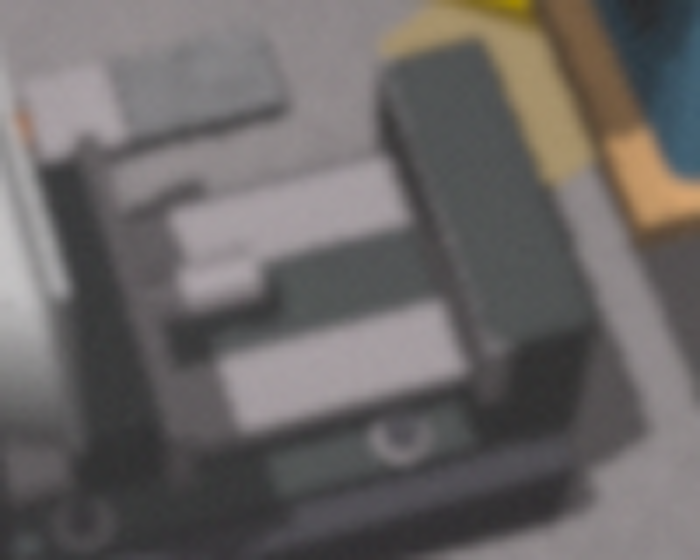

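The screw sticks out to about vise x = +15 at about z 0.12, so the foam should clear it if I set the board close to the fixed jaw. Several estimates put the vise centre at x≈0.548 and the fixed-jaw face at y≈0.116. I'll move over the gap and lower by feel.

```bash
python3 -m handwheel '[[[0.002,-0.04,0,0,0,0,255],[0,-0.045,0,0,0,0,255],[0,-0.044,0,0,0,0,255],[0,0,0.01,0,0,0,255],[0,0,0.02,0,0,0,255],[0,0,0,0,0,0,255]]]'
python3 - <<'E'
from h import *
a=cam('scene');b=cam('side')
o=readout.get_obs(); print(o['tcp_pos'],o['wrist_force'])
crop(a,240,110,400,270,4,'d1.png'); crop(b,270,110,430,270,4,'d2.png')
E
```

```text
time: 6.0
tcp_pos: [0.5463, 0.073, 0.2192]
tool_rot: [0.002, 1.0, 0.0, -0.002]
wrist_force: [0.6, -0.8, -3.2]
opening: 0.048
[0.54767673 0.07305468 0.2210974 ] [ 0.87694356  0.62921372 -3.09665096]
```

View pics/d1.png

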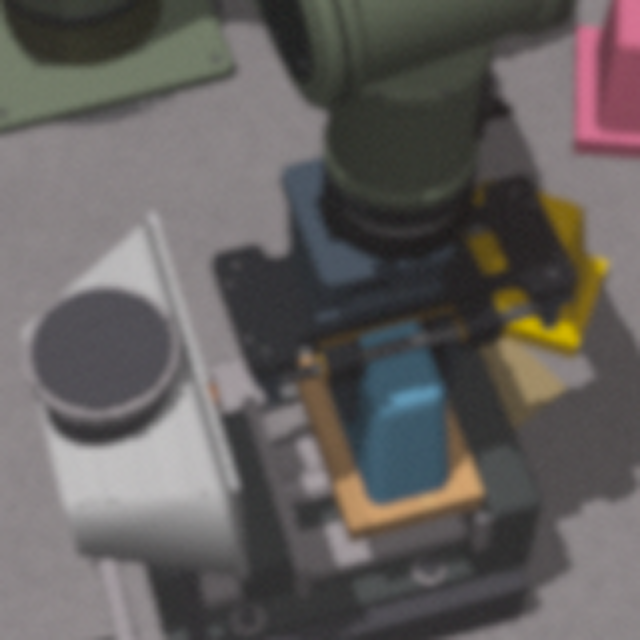

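View pics/d2.png

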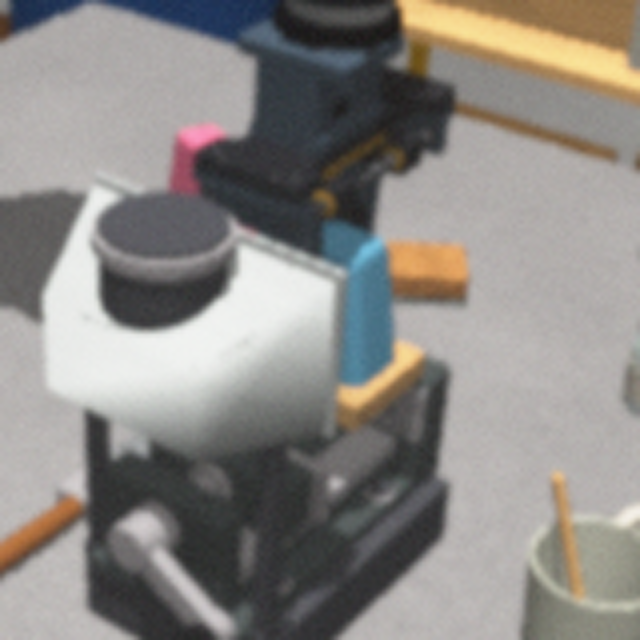

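The plug hangs over the gap near the fixed jaw (scene crop, board corners (350,530)/(480,490)). I'll lower it in small steps.

```bash
python3 -m handwheel '[[[0,0,0.02,0,0,0,255],[0,0,0.015,0,0,0,255],[0,0,0,0,0,0,255]]]'
python3 -m handwheel '[[[0,0,0.006,0,0,0,255],[0,0,0.005,0,0,0,255],[0,0,0,0,0,0,255]]]'
python3 - <<'E'
from h import *
a=cam('scene')
o=readout.get_obs(); print(o['tcp_pos'],o['wrist_force'],o['wrist_torque'])
crop(a,290,150,400,270,5,'d3.png')
E
```

```text
time: 6.48
tcp_pos: [0.551, 0.065, 0.1952]
tool_rot: [0.001, 1.0, -0.007, 0.007]
wrist_force: [-7.4, -23.7, 31.2]
opening: 0.0535
time: 6.85
tcp_pos: [0.5512, 0.0596, 0.187]
tool_rot: [0.001, 1.0, -0.012, 0.008]
wrist_force: [-11.5, -38.6, 46.6]
opening: 0.0591
[0.55119376 0.05963367 0.18704425] [-11.51741585 -39.27570975  46.36027613] [-6.53455124  1.73597989 -0.54644382]
```

View pics/d3.png

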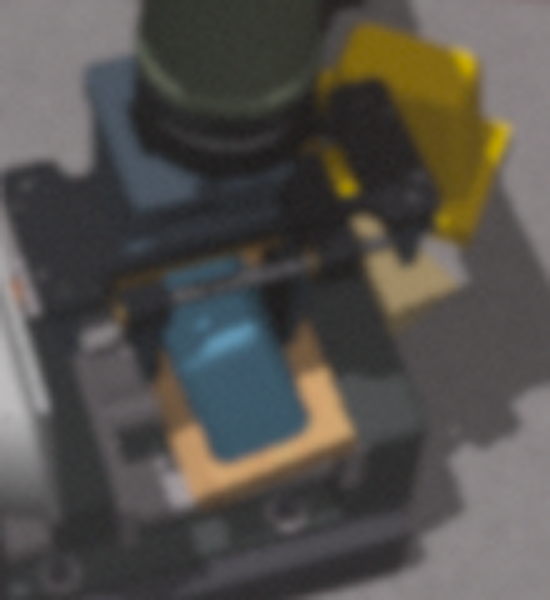

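Contact: the board's edge is catching the top of the fixed jaw (force toward -y and up). I'll back up straight away.

```bash
python3 -m handwheel '[[[0,0,-0.015,0,0,0,255],[0,0,-0.03,0,0,0,255],[0,0,-0.015,0,0,0,255],[0,0,0,0,0,0,255],[0,0,0,0,0,0,255]]]'
python3 - <<'E'
from h import *
a=cam('scene');b=cam('side')
w=cam('wrist'); cv2.imwrite('pics/w5.png',w['image'][:,:,::-1])
o=readout.get_obs(); print(o['tcp_pos'],o['wrist_force'],o['wrist_torque'],o['opening']); print(R.from_quat(o['tool_rot']).as_matrix())
crop(a,290,130,400,270,5,'d4.png'); crop(b,270,110,430,270,4,'d5.png')
E
```

```text
time: 7.52
tcp_pos: [0.5468, 0.0725, 0.2336]
tool_rot: [0.002, 1.0, -0.0, -0.001]
wrist_force: [-0.5, 0.3, -3.6]
opening: 0.0475
[0.54689538 0.07231718 0.23362523] [ 0.28914481 -0.00803144 -3.38802839] [0.06042602 0.04970225 0.09380133] 0.04814133302882718
[[-9.99986893e-01  4.45734584e-03 -2.51925922e-03]
 [ 4.45787501e-03  9.99990043e-01 -2.04473585e-04]
 [ 2.51832272e-03 -2.15701447e-04 -9.99996806e-01]]
```

View pics/d4.png

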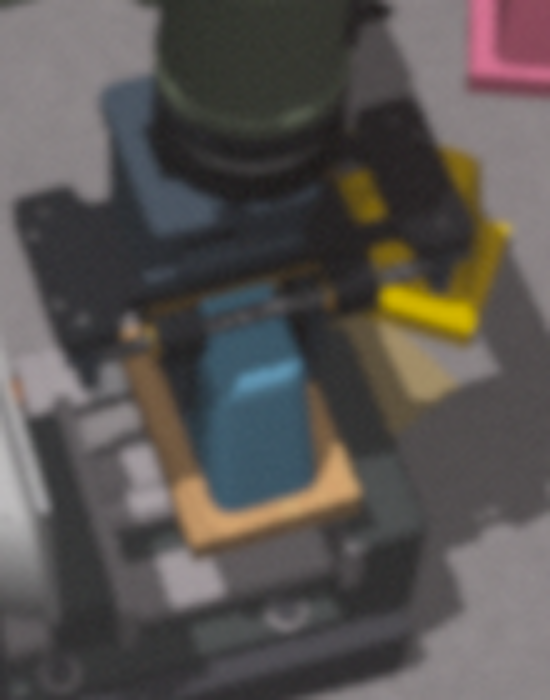

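View pics/w5.png

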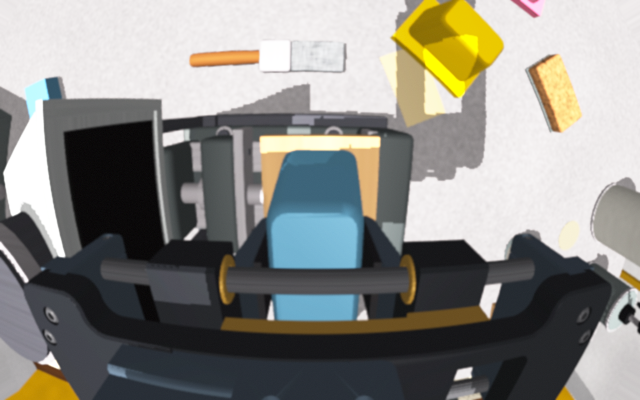

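View pics/d5.png

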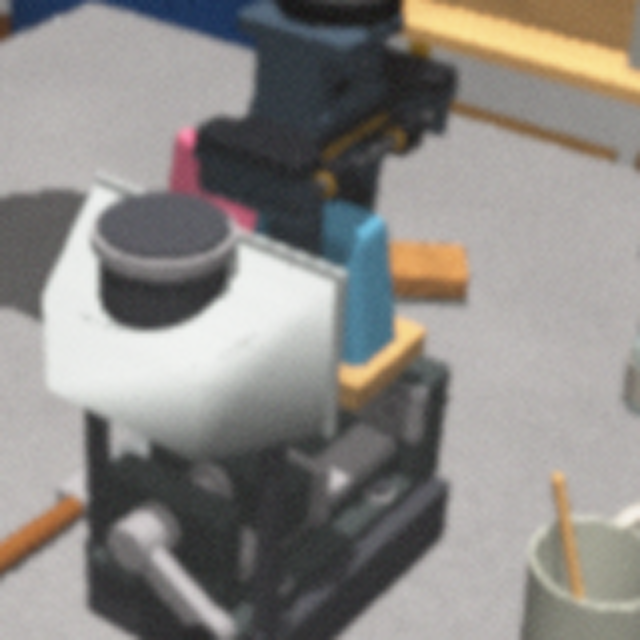

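```bash
python3 - <<'E'
from h import *
w=cam('wrist');a=cam('scene'); o=readout.get_obs()
zb=o['tcp_pos'][2]-.0612
print('board bottom z',zb)
print('board edges (top)', onz(w,(260.5,152),zb+.018), onz(w,(379.5,150),zb+.018),'far edge bottom',onz(w,(262,137),zb+.018))
print('fj outer', onz(w,(411,145),.145),onz(w,(404,230),.145), 'fj end', onz(w,(400,133),.145))
print('mj outer/inner', onz(w,(246.5,140),.145),onz(w,(234,140),.145),onz(w,(203,140),.145))
crop(w,150,90,450,270,2.6,'w5c.png')
E
```

```text
board bottom z 0.17284606646207767
board edges (top) [0.4963383  0.03276654 0.19084607] [0.49520219 0.11605476 0.19084607] far edge bottom [0.48581359 0.03418796 0.19084607]
fj outer [0.49593051 0.15345588 0.145     ] [0.57433598 0.15248532 0.145     ] fj end [0.48584552 0.14309146 0.145     ]
mj outer/inner [0.49164673 0.01244724 0.145     ] [0.49126576 0.00136588 0.145     ] [ 0.49004559 -0.02724332  0.145     ]
```

View pics/w5c.png

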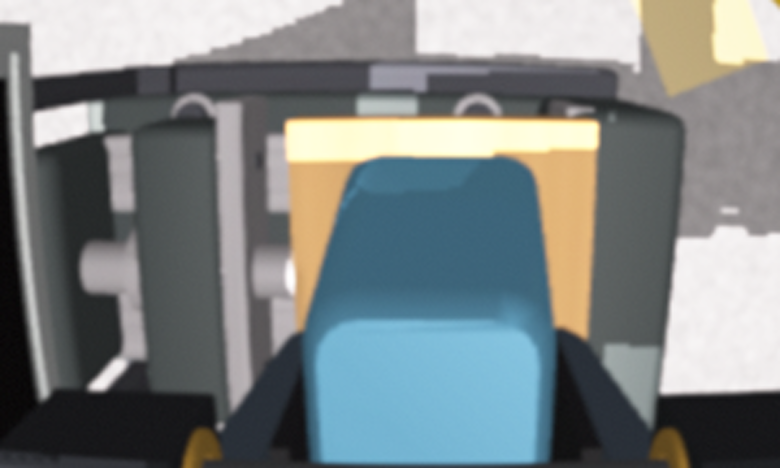

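Wrist view: the board spans y 0.033 to 0.116, so the plug sits 2 mm toward +y of the TCP, which explains the touch on the jaw's rounded edge. I'll shift it 5 mm away and retry gently.

```bash
python3 -m handwheel '[[[-0.0015,-0.005,0.01,0,0,0,255],[0,0,0.015,0,0,0,255],[0,0,0.003,0,0,0,255],[0,0,0,0,0,0,255]]]'
python3 -m handwheel '[[[0,0,0.005,0,0,0,255],[0,0,0,0,0,0,255]]]'
python3 -m handwheel '[[[0,0,0.005,0,0,0,255],[0,0,0,0,0,0,255]]]'
```

```text
time: 8.28
tcp_pos: [0.5487, 0.0672, 0.2064]
tool_rot: [0.002, 1.0, 0.0, -0.001]
wrist_force: [-1.0, 0.2, -2.6]
opening: 0.0477
time: 8.52
tcp_pos: [0.5487, 0.0672, 0.2017]
tool_rot: [0.002, 1.0, 0.0, -0.0]
wrist_force: [0.3, 0.9, -3.4]
opening: 0.0482
time: 8.78
tcp_pos: [0.5486, 0.0672, 0.1965]
tool_rot: [0.002, 1.0, -0.0, -0.0]
wrist_force: [-0.3, 0.4, -3.2]
opening: 0.0482
```

```bash
python3 -m handwheel '[[[0,0,0.006,0,0,0,255],[0,0,0.004,0,0,0,255],[0,0,0,0,0,0,255]]]'
python3 -m handwheel '[[[0,0,0.006,0,0,0,255],[0,0,0.004,0,0,0,255],[0,0,0,0,0,0,255]]]'
python3 -m handwheel '[[[0,0,0.006,0,0,0,255],[0,0,0.003,0,0,0,255],[0,0,0,0,0,0,255]]]'
```

```text
time: 9.15
tcp_pos: [0.5486, 0.0672, 0.1864]
tool_rot: [0.002, 1.0, -0.0, -0.001]
wrist_force: [0.6, -0.2, -3.8]
opening: 0.0476
time: 9.52
tcp_pos: [0.5486, 0.0672, 0.1764]
tool_rot: [0.002, 1.0, -0.0, -0.001]
wrist_force: [0.9, 0.2, -3.6]
opening: 0.0477
time: 9.9
tcp_pos: [0.5487, 0.0672, 0.1676]
tool_rot: [0.002, 1.0, 0.0, -0.0]
wrist_force: [-0.2, -0.0, -3.8]
opening: 0.048
```

```bash
python3 -m handwheel '[[[0,0,0.004,0,0,0,255],[0,0,0,0,0,0,255]]]'
python3 -m handwheel '[[[0,0,0.002,0,0,0,255],[0,0,0,0,0,0,255]]]'
python3 -m handwheel '[[[0,0,0.001,0,0,0,255],[0,0,0,0,0,0,255]]]'
```

```text
time: 10.15
tcp_pos: [0.5487, 0.0672, 0.1636]
tool_rot: [0.002, 1.0, -0.0, -0.0]
wrist_force: [-0.4, 0.6, -3.1]
opening: 0.0481
time: 10.4
tcp_pos: [0.5488, 0.0672, 0.1618]
tool_rot: [0.002, 1.0, 0.0, -0.0]
wrist_force: [-0.7, 0.2, -3.3]
opening: 0.0479
time: 10.65
tcp_pos: [0.5489, 0.0672, 0.1609]
tool_rot: [0.002, 1.0, 0.0, -0.0]
wrist_force: [-1.4, -0.1, -3.4]
opening: 0.0481
```

```bash
python3 -m handwheel '[[[0,0,0.001,0,0,0,255],[0,0,0,0,0,0,255]]]'
python3 -m handwheel '[[[0,0,0.001,0,0,0,255],[0,0,0,0,0,0,255]]]'
python3 -m handwheel '[[[0,0,0.001,0,0,0,255],[0,0,0,0,0,0,255]]]'
```

```text
time: 10.9
tcp_pos: [0.5489, 0.0672, 0.1605]
tool_rot: [0.002, 1.0, 0.0, 0.0]
wrist_force: [-1.6, 0.7, 0.7]
opening: 0.0477
time: 11.15
tcp_pos: [0.5488, 0.0673, 0.1604]
tool_rot: [0.002, 1.0, 0.0, 0.0]
wrist_force: [-4.2, 0.1, 5.7]
opening: 0.0478
time: 11.4
tcp_pos: [0.5487, 0.0674, 0.1601]
tool_rot: [0.002, 1.0, 0.0, 0.001]
wrist_force: [-5.5, 1.9, 11.1]
opening: 0.0478
```

It's on the bed: contact at TCP z 0.1605, as expected. Releasing now, then lifting.

```bash
python3 -m handwheel '[[[0,0,-0.001,0,0,0,255],[0,0,0,0,0,0,60],[0,0,0,0,0,0,0],[0,0,0,0,0,0,0],[0,0,-0.02,0,0,0,0],[0,0,-0.05,0,0,0,0],[0,0,-0.06,0,0,0,0],[0,0,-0.03,0,0,0,0]]]'
python3 - <<'E'
from h import *
a=cam('scene');b=cam('side')
w=cam('wrist'); cv2.imwrite('pics/w6.png',w['image'][:,:,::-1])
o=readout.get_obs(); print(o['qpos'],o['tcp_pos'],o['wrist_force'],o['wrist_torque'],o['opening']); print(R.from_quat(o['tool_rot']).as_matrix())
crop(a,240,130,400,290,4,'d6.png'); crop(b,270,130,430,290,4,'d7.png')
E
```

```text
time: 12.4
tcp_pos: [0.55, 0.0672, 0.3225]
tool_rot: [0.002, 1.0, 0.0, 0.003]
wrist_force: [-0.4, -0.1, -0.4]
opening: 0.0916
[ 1.00878279e-01  2.37079679e-01  1.41696040e+00  8.62234467e-07
  1.48411018e+00 -1.46504239e+00] [0.54963664 0.0671943  0.32010085] [-0.30504033 -0.01274984 -0.42919243] [ 0.00900526 -0.02490927  0.01477818] 0.0913197042709606
[[-9.99982252e-01  4.87509087e-03  3.42479979e-03]
 [ 4.87630937e-03  9.99988050e-01  3.47528030e-04]
 [-3.42306463e-03  3.64222246e-04 -9.99994075e-01]]
```

View pics/d6.png

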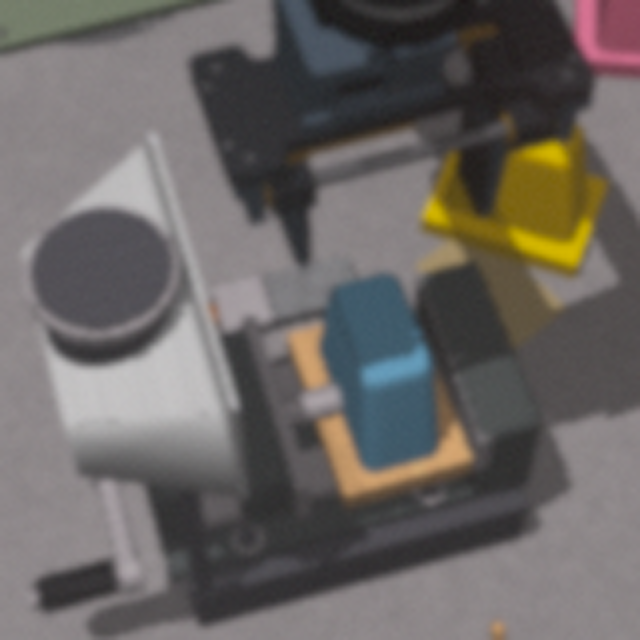

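View pics/w6.png

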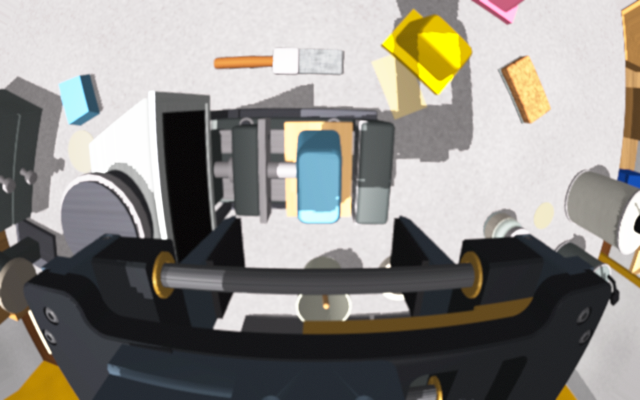

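View pics/d7.png

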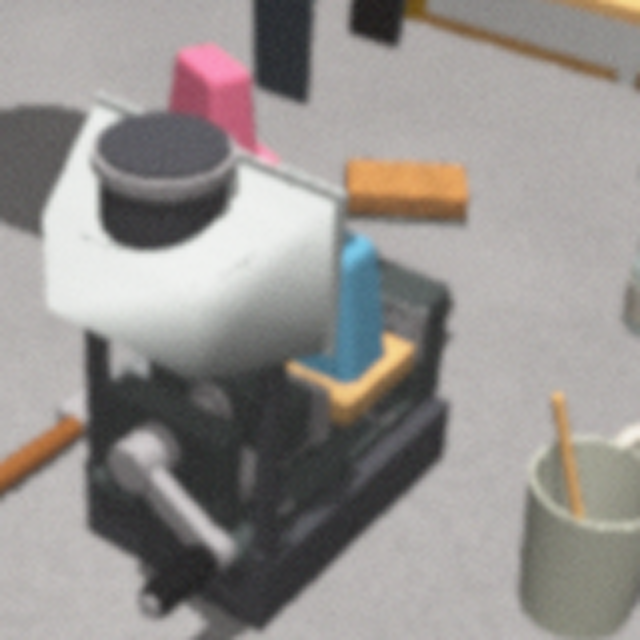

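The plug stands flat between the jaws (wrist view: board (285–353, 122–218), fixed jaw (357–393, 122–222), moving-jaw face at about column 268). Next I'll refine the vise frame and the grip position.

```bash
python3 - <<'E'
from h import *
w=cam('wrist');a=cam('scene');b=cam('side')
print('fj corners',[onz(w,p,.145).round(4) for p in [(358,122),(393,122),(390,222),(356,222)]])
print('mj',[onz(w,p,.145).round(4) for p in [(267,121),(267.5,221),(236,121),(238,219)]])
crop(w,200,90,420,240,3.5,'w6c.png')
crop(a,235,250,305,290,10,'g1.png'); crop(b,290,220,345,290,9,'g2.png')
E
```

```text
fj corners [array([0.4841, 0.113 , 0.145 ]), array([0.4831, 0.153 , 0.145 ]), array([0.6026, 0.1555, 0.145 ]), array([0.602 , 0.1136, 0.145 ])]
mj [array([0.4822, 0.0118, 0.145 ]), array([0.6003, 0.0075, 0.145 ]), array([ 0.4809, -0.0239,  0.145 ]), array([ 0.5979, -0.0289,  0.145 ])]
```

View pics/g1.png

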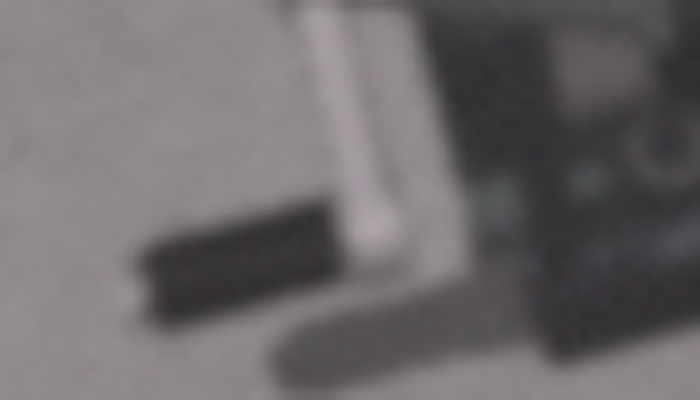

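View pics/g2.png

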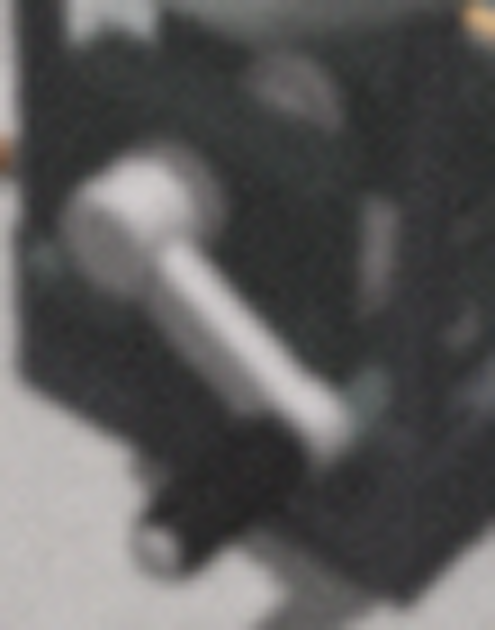

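View pics/w6c.png

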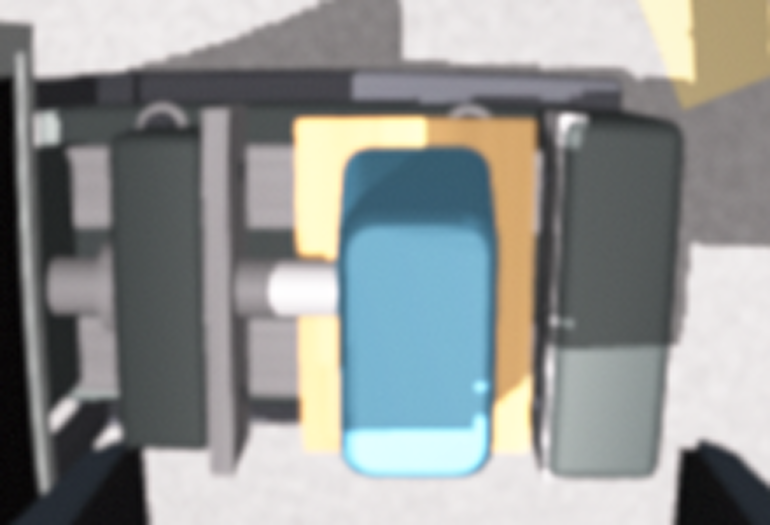

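```bash
python3 - <<'E'
from h import *
a=cam('scene');b=cam('side')
P=lambda x,y,x0,y0,s: ((x+.5)/s-.5+x0,(y+.5)/s-.5+y0)
A=lambda x,y:P(x,y,235,250,10); B=lambda x,y:P(x,y,290,220,9)
print('spindle tip',tri(a,A(135,293),b,B(158,550)))
print('arm end tip',tri(a,A(375,232),b,B(325,425)))
print('hub outer face', [onz(b,B(100,230),z) for z in (.12,.125,.13)])
hs=onz(a,A(135,293),.09); print(hs)
for r in ('scene','side'):
    d={'scene':a,'side':b}[r]
    for th in (0,):
        print(r,'proj centre',proj(d,(.548,-.1445,.125)))
E
```

```text
spindle tip (array([ 0.60186458, -0.16992597,  0.09369542]), np.float64(0.0006953587162912101))
arm end tip (array([ 0.60840584, -0.1104492 ,  0.09770175]), np.float64(0.004669796676530285))
hub outer face [array([ 0.53185699, -0.10693525,  0.12      ]), array([ 0.53559903, -0.11142794,  0.125     ]), array([ 0.53934107, -0.11592063,  0.13      ])]
[ 0.59989749 -0.17019818  0.09      ]
scene proj centre [251.47059379 251.14786138]
side proj centre [295.79773162 254.49306229]
```

The spindle tip triangulates to (0.602, -0.170, 0.094), so the grip's middle is at about (0.603, -0.141, 0.094). With the 70 mm radius, the crank centre is at about x 0.540 and the vise is yawed about 2°. I'll go up and over behind the hood, then turn and tilt.

```bash
python3 -m handwheel '[[[0,0,-0.05,0,0,0,0],[0,0,-0.05,0,0,0,0],[-0.008,-0.055,0,0,0,0,0],[-0.008,-0.056,0,0,0,0,0],[-0.008,-0.056,0,0,0,0,0],[-0.008,-0.056,0,0,0,0,0],[-0.008,-0.056,0,0,0,0,0],[-0.008,-0.056,0,0,0,0,0]]]'
python3 -m handwheel '[[[0,0,0,0,0,0.18,0],[0,0,0,0,0,0.18,0],[0,0,0,0,0,0.18,0],[0,0,0,0,0,0.18,0],[0,0,0,0,0,0.18,0],[0,0,0,0,0,0.18,0],[0,0,0,0,0,0.18,0],[0,0,0,0,0,0.18,0]]]'
python3 - <<'E'
from h import *
o=readout.get_obs(); print(o['qpos'],o['tcp_pos']); print(R.from_quat(o['tool_rot']).as_matrix().round(3))
E
```

```text
time: 13.8
tcp_pos: [0.5953, -0.2699, 0.4176]
tool_rot: [0.002, 1.0, 0.001, -0.001]
wrist_force: [0.8, 0.2, -0.2]
opening: 0.0912
time: 14.8
tcp_pos: [0.5953, -0.2681, 0.4174]
tool_rot: [0.663, 0.748, -0.0, -0.001]
wrist_force: [0.4, -0.9, -0.1]
opening: 0.0913
[-4.40737156e-01  4.21808316e-01  9.13358381e-01  7.11757574e-05
  1.80894590e+00 -5.60776128e-01] [ 0.59533615 -0.26806822  0.41741503]
[[-0.12   0.993 -0.002]
 [ 0.993  0.12   0.001]
 [ 0.001 -0.002 -1.   ]]
```

```bash
python3 -m handwheel '[[[0,0,0,0,0,0.16,0],[0,0,0,0,0.165,0,0],[0,0,0,0,0.165,0,0],[0,0,0,0,0.165,0,0],[0,0,0,0,0.165,0,0],[0,0,0,0,0,0,0]]]'
python3 - <<'E'
from h import *
o=readout.get_obs(); print(o['qpos'],o['tcp_pos']); print(R.from_quat(o['tool_rot']).as_matrix().round(3))
w=cam('wrist'); cv2.imwrite('pics/w7.png',w['image'][:,:,::-1]); print(w['C'])
b=cam('side'); cv2.imwrite('pics/s7.png',b['image'][:,:,::-1])
E
```

```text
time: 15.55
tcp_pos: [0.5953, -0.2709, 0.414]
tool_rot: [0.682, 0.655, 0.232, -0.228]
wrist_force: [1.5, 0.0, 0.3]
opening: 0.0912
[-0.69620519  0.62154579  0.7519954   0.60613488  2.1273102  -0.42284559] [ 0.59526789 -0.27093338  0.41398871]
[[ 0.034  0.999  0.018]
 [ 0.787 -0.038  0.616]
 [ 0.616 -0.007 -0.788]]
[ 0.59406759 -0.31530152  0.59582507]
```

View pics/w7.png

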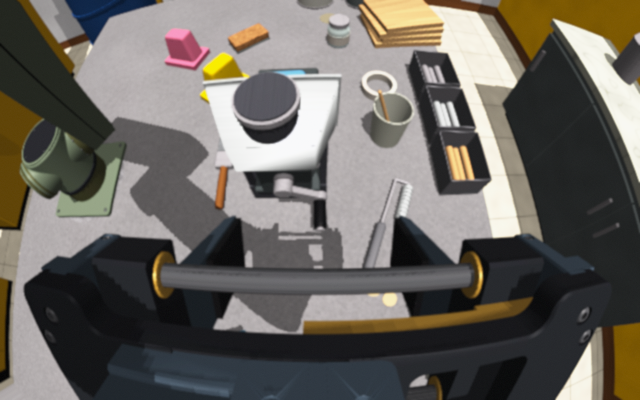

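View pics/s7.png

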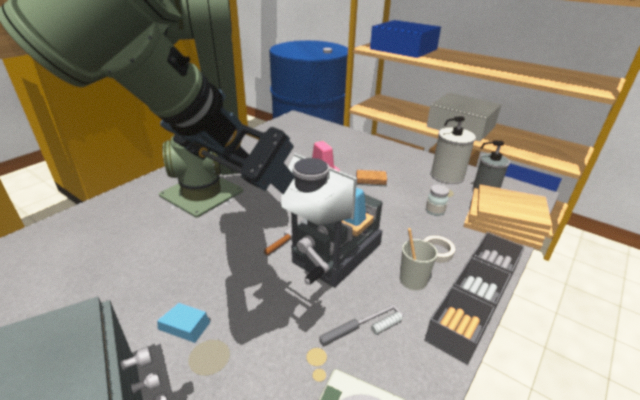

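Wrist view from behind: hub at about (284,188), black grip at about (320,210). I'll crop it to refine the circle.

```bash
python3 - <<'E'
from h import *
w=cam('wrist');b=cam('side');a=cam('scene')
crop(w,240,140,360,250,6.5,'w8.png')
print('hub? ray at y=-.115', end=' ')
def ony(d,p,y):
    r=ray(d,p); return d['C']+r*(y-d['C'][1])/r[1]
for p,y in [((284,188),-.115),((320,228),-.17)]: print(p,ony(w,p,y))
for P in [(.603,-.141,.094),(.602,-.170,.094),(.540,-.115,.125),(.548,-.115,.125)]: print(P,proj(w,P),proj(b,P),proj(a,P))
E
```

```text
hub? ray at y=-.115 (284, 188) [ 0.54710441 -0.115       0.15198998]
(320, 228) [ 0.6024678  -0.17        0.10866181]
(0.603, -0.141, 0.094) [319.6228856  214.20059796] [315.1353387  273.57891064] [259.86018457 275.86996572]
(0.602, -0.17, 0.094) [319.6547052  230.40353072] [307.01187072 280.52888401] [248.07861844 278.99154883]
(0.54, -0.115, 0.125) [281.37280078 194.59997287] [301.13982835 246.61591356] [262.49811526 244.91110673]
(0.548, -0.115, 0.125) [286.14363848 194.44597425] [303.72875439 247.97834778] [263.28853082 247.7320319 ]
```

View pics/w8.png

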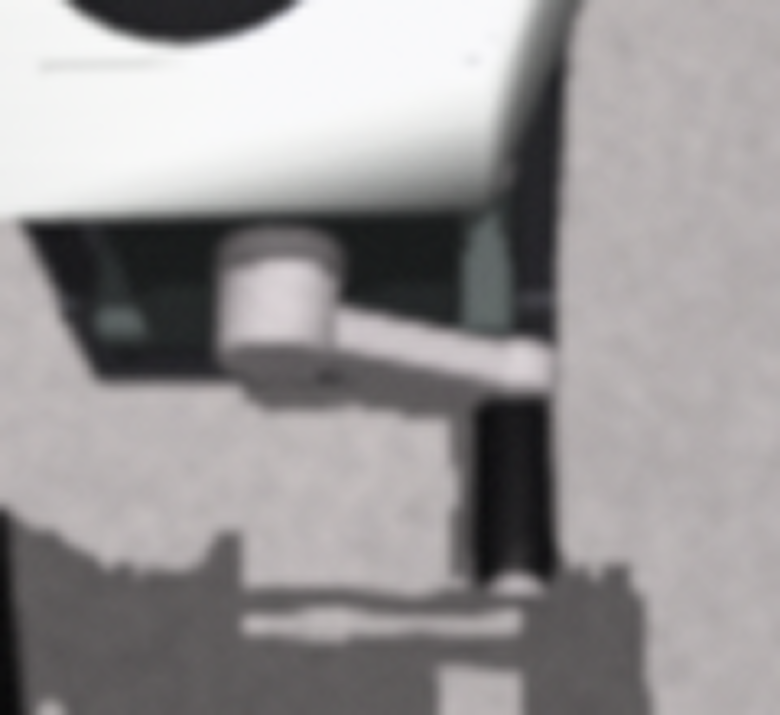

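```bash
python3 -m handwheel '[[[-0.0193,0.001,0.0458,0,0,0,110],[-0.0193,0.001,0.0458,0,0,0,110],[-0.0193,0.001,0.0458,0,0,0,110],[-0.0193,0.001,0.0458,0,0,0,110],[-0.0193,0.001,0.0458,0,0,0,110],[0,0,0,0,0,0,110]]]'
python3 - <<'E'
from h import *
o=readout.get_obs(); print(o['qpos'],o['tcp_pos'],o['opening'],o['wrist_force']); 
M=R.from_quat(o['tool_rot']).as_matrix(); print(M.round(3))
G=np.array([.603,-.144,.094]); T=G+.019*M[:,2]; print('delta tool',M.T@(T-o['tcp_pos']))
w=cam('wrist'); crop(w,220,100,420,250,4,'w9.png'); print('proj tip,mid',proj(w,(.602,-.17,.094)),proj(w,(.603,-.141,.094)))
E
```

```text
time: 16.55
tcp_pos: [0.6012, -0.2015, 0.1771]
tool_rot: [0.68, 0.658, 0.232, -0.228]
wrist_force: [0.2, -0.4, 0.4]
opening: 0.0521
[-0.61592921  0.622266    1.33194504  0.53592236  1.59389644 -0.68347329] [ 0.60119106 -0.20149005  0.17713212] 0.05207691849519641 [ 0.17736784 -0.4334136   0.44937432]
[[ 0.028  1.     0.015]
 [ 0.788 -0.031  0.615]
 [ 0.615 -0.005 -0.789]]
delta tool [-0.0057705   0.00045771  0.11992482]
proj tip,mid [318.37468008 229.95290299] [318.44890564 199.57520563]
```

View pics/w9.png

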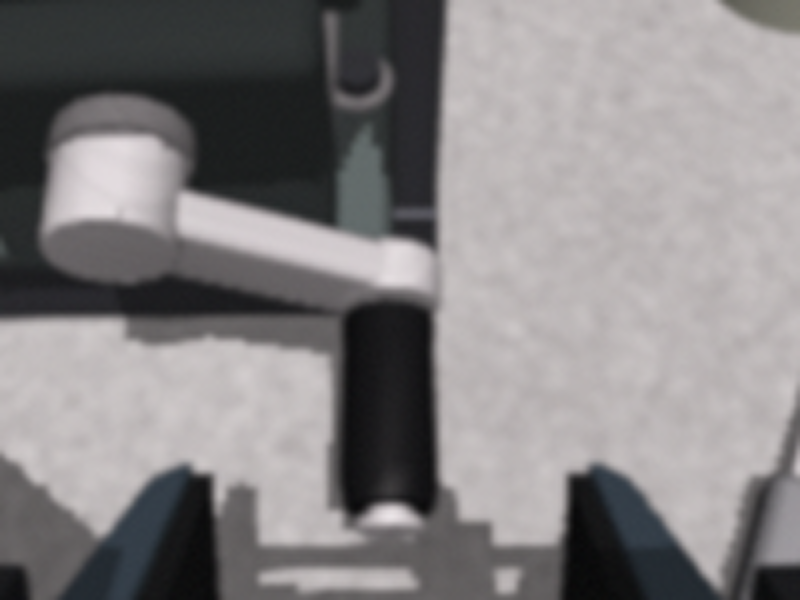

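The grip sits centred between the fingers (crop axis column 390, tip (388,520)). Approaching and closing.

```bash
python3 -m handwheel '[[[-0.002,-0.0005,0.04,0,0,0,110],[-0.002,0,0.04,0,0,0,110],[-0.002,0,0.03,0,0,0,110],[0,0,0.01,0,0,0,110],[0,0,0,0,0,0,110]]]'
python3 - <<'E'
from h import *
w=cam('wrist'); 
def ony(d,p,y):
    r=ray(d,p); return d['C']+r*(y-d['C'][1])/r[1]
o=readout.get_obs(); print(o['tcp_pos'],o['wrist_force'])
crop(w,200,60,440,240,3.3,'w10.png')
E
```

```text
time: 17.23
tcp_pos: [0.6055, -0.1358, 0.0822]
tool_rot: [0.68, 0.658, 0.234, -0.224]
wrist_force: [-0.0, -0.1, 0.8]
opening: 0.0518
[ 0.60568863 -0.13630188  0.08239719] [-0.26061506 -0.33376184  0.02094934]
```

View pics/w10.png

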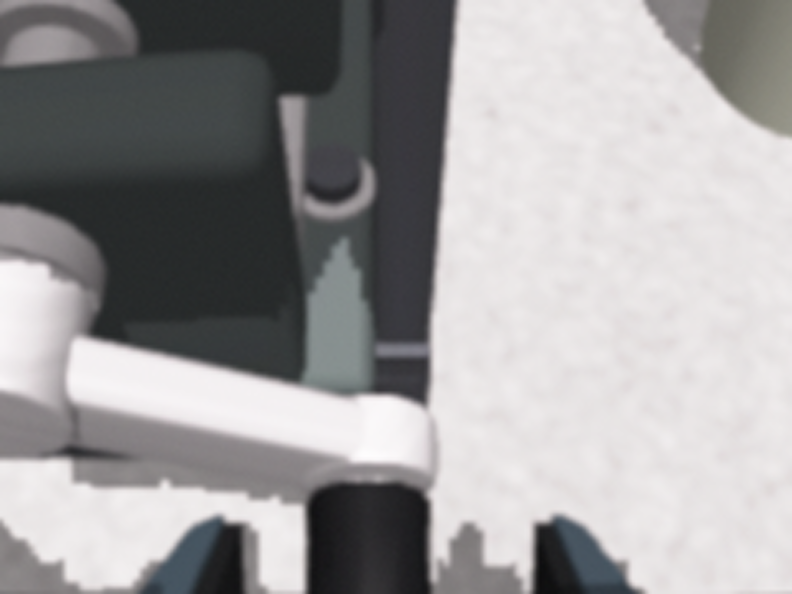

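```bash
python3 -m handwheel '[[[0.001,-0.003,0.005,0,0,0,110],[0,0,0,0,0,0,110],[0,0,0,0,0,0,160],[0,0,0,0,0,0,255],[0,0,0,0,0,0,255],[0,0,0,0,0,0,255],[0,0,0,0,0,0,255]]]'
python3 - <<'E'
from h import *
o=readout.get_obs(); M=R.from_quat(o['tool_rot']).as_matrix()
print(o['tcp_pos'],o['tcp_pos']-.019*M[:,2],o['wrist_force'],o['opening']);print(M.round(3)); print(o['qpos'])
E
```

```text
time: 18.15
tcp_pos: [0.6022, -0.1315, 0.077]
tool_rot: [0.68, 0.658, 0.233, -0.224]
wrist_force: [2.5, 0.6, -0.7]
opening: 0.0216
[ 0.60224079 -0.13147931  0.07703321] [ 0.60181521 -0.1431137   0.09204852] [ 2.48317422  0.56674168 -0.70488233] 0.02160129804170578
[[ 0.026  0.999  0.022]
 [ 0.79  -0.035  0.612]
 [ 0.613  0.002 -0.79 ]]
[-0.53238348  0.65753287  1.54442944  0.58708684  1.33771042 -0.755171  ]
```

Gripped: opening 21.6 mm on the 22 mm sleeve. I'll work out the 15° rows round the circle.

```bash
cat > circ.py <<'E'
from h import *
import sys
def rows(f0,step,n,M=None,off=(0,0),Rr=.07):
    # off: extra correction (du,dz) spread over rows
    o=readout.get_obs(); M=R.from_quat(o['tool_rot']).as_matrix() if M is None else M
    for k in range(n):
        a,b=np.radians(f0+k*step),np.radians(f0+(k+1)*step)
        du=Rr*(np.sin(b)-np.sin(a))+off[0]/n; dz=Rr*(np.cos(b)-np.cos(a))+off[1]/n
        t=M.T@np.array([.999*du,-.04*du,dz]); print('%.0f'%np.degrees(b), t.round(4).tolist())
E
python3 - <<'E'
from circ import *
rows(118,15,24)
E
```

```text
133 [-0.0091, -0.0106, 0.0118]
148 [-0.007, -0.0141, 0.0092]
163 [-0.0046, -0.0166, 0.006]
178 [-0.0018, -0.018, 0.0024]
193 [0.0012, -0.0182, -0.0013]
208 [0.004, -0.0171, -0.005]
223 [0.0066, -0.0149, -0.0084]
238 [0.0087, -0.0116, -0.0111]
253 [0.0102, -0.0076, -0.0131]
268 [0.0111, -0.003, -0.0142]
283 [0.0111, 0.0018, -0.0144]
298 [0.0105, 0.0064, -0.0135]
313 [0.0091, 0.0106, -0.0118]
328 [0.007, 0.0141, -0.0092]
343 [0.0046, 0.0166, -0.006]
358 [0.0018, 0.018, -0.0024]
373 [-0.0012, 0.0182, 0.0013]
388 [-0.004, 0.0171, 0.005]
403 [-0.0066, 0.0149, 0.0084]
418 [-0.0087, 0.0116, 0.0111]
433 [-0.0102, 0.0076, 0.0131]
448 [-0.0111, 0.003, 0.0142]
463 [-0.0111, -0.0018, 0.0144]
478 [-0.0105, -0.0064, 0.0135]
```

```bash
cat > rep.py <<'E'
from h import *
o=readout.get_obs(); M=R.from_quat(o['tool_rot']).as_matrix()
G=o['tcp_pos']-.019*M[:,2]; xc,zc=.5402,.125
f=np.arctan2(G[0]-xc,G[2]-zc); F=o['wrist_force']
t=np.array([np.cos(f),0,-np.sin(f)]); n=np.array([np.sin(f),0,np.cos(f)])
print('G',G.round(4),'r %.4f phi %.1f'%(np.hypot(G[0]-xc,G[2]-zc),np.degrees(f)%360),'F drag %.1f rad %.1f ax %.1f'%(-F@t,F@n,F[1]),'open %.4f'%o['opening'],'zt',M[:,2].round(3), 't %.2f'%o['time'])
E
python3 -m handwheel '[[[-0.0091,-0.0106,0.0118,0,0,0,255],[-0.007,-0.0141,0.0092,0,0,0,255],[-0.0046,-0.0166,0.006,0,0,0,255],[-0.0018,-0.018,0.0024,0,0,0,255]]]'; python3 rep.py
```

```text
time: 18.65
tcp_pos: [0.5438, -0.1296, 0.0417]
tool_rot: [0.68, 0.657, 0.235, -0.224]
wrist_force: [4.1, -5.0, 12.7]
opening: 0.0215
G [ 0.5433 -0.1413  0.0567] r 0.0684 phi 177.4 F drag 4.7 rad -12.5 ax -5.0 open 0.0215 zt [ 0.026  0.613 -0.79 ] t 18.65
```

Turning with drag of about 4.7 N, but there is a 12 N inward radial force, so the circle's centre is about 3 mm higher. I'll correct that as I go.

```bash
python3 -m handwheel '[[[0.0021,-0.0172,-0.0025,0,0,0,255],[0.005,-0.0161,-0.0062,0,0,0,255],[0.0066,-0.0149,-0.0084,0,0,0,255],[0.0087,-0.0116,-0.0111,0,0,0,255]]]'; python3 rep.py
python3 -m handwheel '[[[0.0102,-0.0076,-0.0131,0,0,0,255],[0.0111,-0.003,-0.0142,0,0,0,255]]]'; python3 rep.py
```

```text
time: 19.15
tcp_pos: [0.4818, -0.128, 0.0757]
tool_rot: [0.681, 0.658, 0.232, -0.224]
wrist_force: [3.9, -4.3, -3.8]
opening: 0.021
G [ 0.4814 -0.1396  0.0907] r 0.0681 phi 239.8 F drag 5.3 rad -1.5 ax -4.3 open 0.0210 zt [ 0.021  0.61  -0.792] t 19.15
time: 19.4
tcp_pos: [0.4716, -0.1277, 0.1106]
tool_rot: [0.681, 0.658, 0.232, -0.224]
wrist_force: [5.8, -5.1, -6.3]
opening: 0.0215
G [ 0.4712 -0.1393  0.1256] r 0.0690 phi 270.5 F drag 6.2 rad -5.9 ax -5.1 open 0.0215 zt [ 0.022  0.61  -0.792] t 19.40
```

```bash
python3 -m handwheel '[[[0.0111,0.0022,-0.0144,0,0,0,255],[0.0105,0.007,-0.0135,0,0,0,255],[0.0091,0.011,-0.0118,0,0,0,255],[0.007,0.0141,-0.0092,0,0,0,255]]]'; python3 rep.py
python3 -m handwheel '[[[0.0046,0.0166,-0.006,0,0,0,255],[0.0018,0.018,-0.0024,0,0,0,255]]]'; python3 rep.py
```

```text
time: 19.9
tcp_pos: [0.5042, -0.1286, 0.1715]
tool_rot: [0.681, 0.658, 0.23, -0.226]
wrist_force: [0.7, -3.2, -12.0]
opening: 0.0212
G [ 0.5039 -0.1402  0.1865] r 0.0715 phi 329.5 F drag 5.4 rad -10.7 ax -3.2 open 0.0212 zt [ 0.017  0.61  -0.792] t 19.90
time: 20.15
tcp_pos: [0.5376, -0.1295, 0.1821]
tool_rot: [0.68, 0.658, 0.23, -0.227]
wrist_force: [-4.1, -3.5, -7.3]
opening: 0.0216
G [ 0.5374 -0.1411  0.1972] r 0.0722 phi 357.7 F drag 4.4 rad -7.1 ax -3.5 open 0.0216 zt [ 0.014  0.611 -0.791] t 20.15
```

```bash
python3 -m handwheel '[[[-0.0018,0.0182,0.0021,0,0,0,255],[-0.004,0.0171,0.005,0,0,0,255],[-0.0066,0.0149,0.0084,0,0,0,255],[-0.0087,0.0116,0.0111,0,0,0,255],[-0.0102,0.0076,0.0131,0,0,0,255],[-0.0111,0.003,0.0142,0,0,0,255]]]'; python3 rep.py
python3 -m handwheel '[[[-0.0111,-0.0018,0.0144,0,0,0,255],[-0.0105,-0.0064,0.0135,0,0,0,255],[-0.0091,-0.0106,0.0118,0,0,0,255],[-0.007,-0.0141,0.0092,0,0,0,255]]]'; python3 rep.py
```

```text
time: 20.9
tcp_pos: [0.6119, -0.1315, 0.1135]
tool_rot: [0.68, 0.658, 0.232, -0.227]
wrist_force: [-6.0, -4.2, 4.5]
opening: 0.0214
G [ 0.6115 -0.1431  0.1285] r 0.0714 phi 87.2 F drag 4.8 rad -5.8 ax -4.2 open 0.0214 zt [ 0.018  0.614 -0.789] t 20.90
time: 21.4
tcp_pos: [0.5802, -0.1304, 0.0531]
tool_rot: [0.68, 0.657, 0.234, -0.225]
wrist_force: [-3.0, -6.1, 13.1]
opening: 0.0216
G [ 0.5798 -0.1421  0.0681] r 0.0693 phi 145.2 F drag 5.1 rad -12.5 ax -6.1 open 0.0216 zt [ 0.022  0.614 -0.789] t 21.40
```

```bash
sed -i 's/xc,zc=.5402,.125/xc,zc=.541,.1268/' rep.py; python3 -m handwheel '[[[-0.0037,-0.0166,0.0048,0,0,0,255],[-0.0009,-0.018,0.0012,0,0,0,255]]]'; python3 rep.py; python3 -m handwheel '[[[0.0012,-0.0182,-0.0013,0,0,0,255],[0.004,-0.0171,-0.005,0,0,0,255]]]'; python3 rep.py
python3 - <<'E'
from circ import *
rows(208,8,24)
w=cam('wrist'); cv2.imwrite('pics/w11.png',w['image'][:,:,::-1])
b=cam('side');crop(b,270,130,430,290,4,'s11.png')
a=cam('scene');crop(a,240,130,400,290,4,'a11.png')
E
```

```text
time: 21.65
tcp_pos: [0.5473, -0.1301, 0.0425]
tool_rot: [0.681, 0.657, 0.233, -0.222]
wrist_force: [6.0, -2.5, -10.3]
opening: 0.0214
G [ 0.5468 -0.1417  0.0575] r 0.0695 phi 175.2 F drag 5.1 rad 10.8 ax -2.5 open 0.0214 zt [ 0.026  0.609 -0.792] t 21.65
time: 21.9
tcp_pos: [0.5093, -0.1288, 0.0501]
tool_rot: [0.681, 0.658, 0.231, -0.224]
wrist_force: [0.3, -6.2, -9.6]
opening: 0.0215
G [ 0.5089 -0.1404  0.0651] r 0.0695 phi 207.5 F drag 4.7 rad 8.4 ax -6.2 open 0.0215 zt [ 0.019  0.61  -0.792] t 21.90
216 [0.0032, -0.0083, -0.0041]
224 [0.0039, -0.0075, -0.0049]
232 [0.0044, -0.0065, -0.0057]
240 [0.005, -0.0055, -0.0064]
248 [0.0054, -0.0043, -0.0069]
256 [0.0057, -0.003, -0.0073]
264 [0.0059, -0.0017, -0.0076]
272 [0.006, -0.0004, -0.0077]
280 [0.0059, 0.001, -0.0077]
288 [0.0058, 0.0023, -0.0075]
296 [0.0055, 0.0036, -0.0072]
304 [0.0051, 0.0049, -0.0067]
312 [0.0047, 0.006, -0.0061]
320 [0.0041, 0.007, -0.0054]
328 [0.0035, 0.0079, -0.0046]
336 [0.0028, 0.0086, -0.0037]
344 [0.002, 0.0092, -0.0027]
352 [0.0012, 0.0095, -0.0017]
360 [0.0004, 0.0097, -0.0006]
368 [-0.0004, 0.0097, 0.0005]
376 [-0.0013, 0.0096, 0.0016]
384 [-0.0021, 0.0092, 0.0026]
392 [-0.0028, 0.0086, 0.0036]
400 [-0.0035, 0.0079, 0.0045]
```

View pics/a11.png

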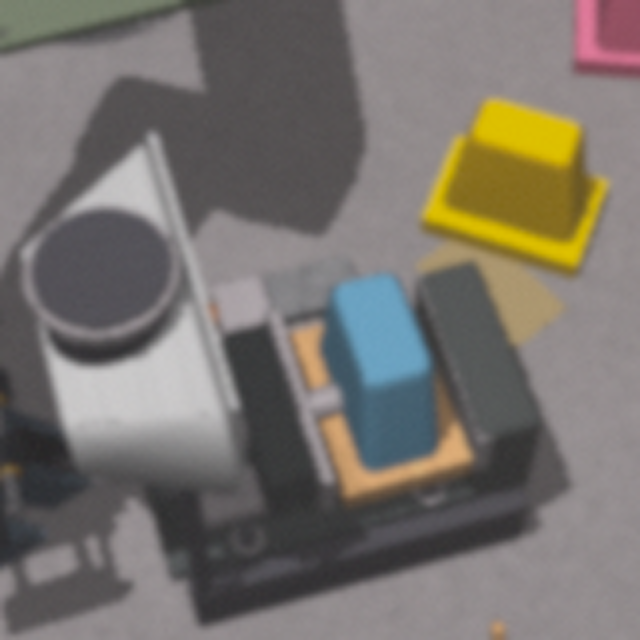

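The jaw is now close to the board (scene crop: jaw top at (325,480), board edge at (345,500)). The baseline drag is about 5.0 N. From here I'll use small steps.

```bash
python3 -m handwheel '[[[0.0027,-0.0083,-0.0035,0,0,0,255],[0.0034,-0.0075,-0.0043,0,0,0,255]]]'; python3 rep.py; python3 -m handwheel '[[[0.0044,-0.0065,-0.0057,0,0,0,255],[0.005,-0.0055,-0.0064,0,0,0,255]]]'; python3 rep.py;
```

```text
time: 22.3
tcp_pos: [0.4935, -0.1284, 0.0614]
tool_rot: [0.681, 0.658, 0.231, -0.225]
wrist_force: [-0.7, -5.1, -7.0]
opening: 0.0213
G [ 0.4931 -0.14    0.0764] r 0.0695 phi 223.6 F drag 4.3 rad 5.5 ax -5.1 open 0.0213 zt [ 0.02   0.61  -0.792] t 22.30
time: 22.55
tcp_pos: [0.4811, -0.1281, 0.077]
tool_rot: [0.681, 0.658, 0.231, -0.225]
wrist_force: [-1.6, -7.3, -7.6]
opening: 0.0216
G [ 0.4808 -0.1396  0.0921] r 0.0695 phi 240.0 F drag 5.8 rad 5.2 ax -7.3 open 0.0216 zt [ 0.019  0.61  -0.792] t 22.55
```

```bash
python3 -m handwheel '[[[0.0054,-0.0043,-0.0069,0,0,0,255],[0.0057,-0.003,-0.0073,0,0,0,255]]]'; python3 rep.py; python3 -m handwheel '[[[0.0059,-0.0017,-0.0076,0,0,0,255]]]'; python3 rep.py;
```

```text
time: 22.8
tcp_pos: [0.4738, -0.1278, 0.0953]
tool_rot: [0.681, 0.658, 0.231, -0.225]
wrist_force: [-2.4, -7.4, -6.5]
opening: 0.0211
G [ 0.4734 -0.1394  0.1104] r 0.0696 phi 256.3 F drag 5.8 rad 3.9 ax -7.4 open 0.0211 zt [ 0.019  0.61  -0.792] t 22.80
time: 22.92
tcp_pos: [0.4721, -0.1278, 0.105]
tool_rot: [0.681, 0.658, 0.231, -0.225]
wrist_force: [-2.3, -7.6, -5.2]
opening: 0.0213
G [ 0.4717 -0.1393  0.1201] r 0.0696 phi 264.5 F drag 5.0 rad 2.8 ax -7.6 open 0.0213 zt [ 0.019  0.61  -0.792] t 22.93
```

```bash
python3 -m handwheel '[[[0.005,-0.0004,-0.0085,0,0,0,255]]]'; python3 rep.py; python3 -m handwheel '[[[0.0059,0.001,-0.0077,0,0,0,255]]]'; python3 rep.py;python3 -m handwheel '[[[0.0058,0.0023,-0.0075,0,0,0,255]]]'; python3 rep.py
```

```text
time: 23.05
tcp_pos: [0.4718, -0.1279, 0.1154]
tool_rot: [0.68, 0.657, 0.232, -0.226]
wrist_force: [-0.3, -1.3, -5.2]
opening: 0.0212
G [ 0.4714 -0.1395  0.1304] r 0.0697 phi 273.0 F drag 5.3 rad 0.0 ax -1.3 open 0.0212 zt [ 0.019  0.612 -0.79 ] t 23.05
time: 23.18
tcp_pos: [0.473, -0.1278, 0.1254]
tool_rot: [0.68, 0.657, 0.232, -0.226]
wrist_force: [-2.6, -4.4, -5.2]
opening: 0.0214
G [ 0.4726 -0.1395  0.1404] r 0.0697 phi 281.2 F drag 5.6 rad 1.5 ax -4.4 open 0.0214 zt [ 0.019  0.613 -0.79 ] t 23.18
time: 23.3
tcp_pos: [0.4756, -0.1278, 0.1351]
tool_rot: [0.68, 0.658, 0.232, -0.226]
wrist_force: [-2.4, -3.8, -4.9]
opening: 0.0216
G [ 0.4752 -0.1395  0.1501] r 0.0698 phi 289.5 F drag 5.4 rad 0.6 ax -3.8 open 0.0216 zt [ 0.019  0.612 -0.79 ] t 23.30
```

```bash
python3 -m handwheel '[[[0.0055,0.0036,-0.0072,0,0,0,255]]]'; python3 rep.py; python3 -m handwheel '[[[0.0051,0.0049,-0.0067,0,0,0,255]]]'; python3 rep.py;python3 -m handwheel '[[[0.0047,0.006,-0.0061,0,0,0,255]]]'; python3 rep.py
```

```text
time: 23.42
tcp_pos: [0.4796, -0.128, 0.1444]
tool_rot: [0.68, 0.658, 0.233, -0.225]
wrist_force: [-1.6, -3.7, -6.4]
opening: 0.0215
G [ 0.4792 -0.1396  0.1594] r 0.0699 phi 297.8 F drag 6.4 rad -1.6 ax -3.7 open 0.0215 zt [ 0.02   0.613 -0.79 ] t 23.43
time: 23.55
tcp_pos: [0.4848, -0.1281, 0.1529]
tool_rot: [0.68, 0.657, 0.233, -0.225]
wrist_force: [-0.3, -3.3, -5.2]
opening: 0.0217
G [ 0.4844 -0.1398  0.1679] r 0.0699 phi 306.0 F drag 4.4 rad -2.8 ax -3.3 open 0.0217 zt [ 0.02   0.613 -0.79 ] t 23.55
time: 23.68
tcp_pos: [0.4912, -0.1283, 0.1606]
tool_rot: [0.68, 0.657, 0.233, -0.225]
wrist_force: [-0.2, -1.4, -6.8]
opening: 0.0217
G [ 0.4908 -0.1399  0.1756] r 0.0701 phi 314.2 F drag 5.0 rad -4.6 ax -1.4 open 0.0217 zt [ 0.021  0.613 -0.79 ] t 23.68
```

```bash
python3 - <<'E'
from h import *
a=cam('scene');crop(a,290,170,390,270,7,'a12.png')
E
```

```text
(no output)
```

View pics/a12.png

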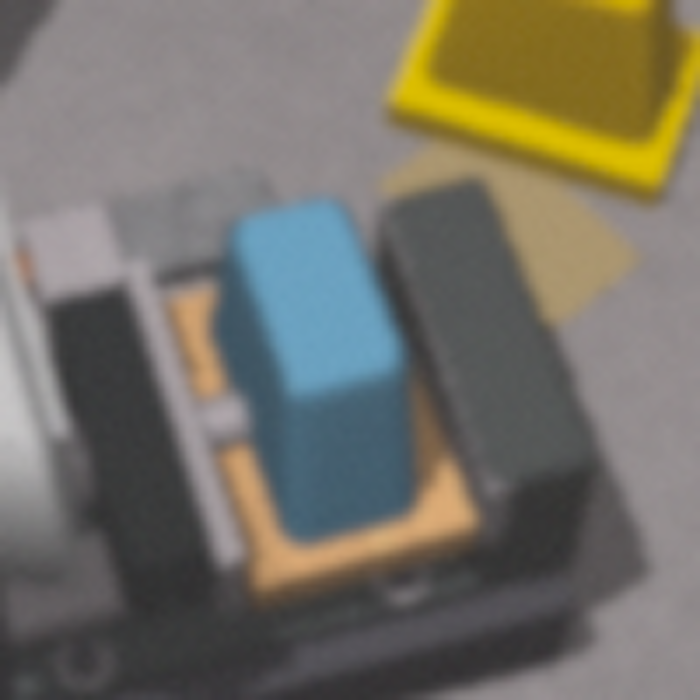

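The jaw is almost at the board now. I'll keep on in 8° steps; the recent baseline is about 5.3 N.

```bash
python3 -m handwheel '[[[0.0041,0.007,-0.0054,0,0,0,255]]]'; python3 rep.py; python3 -m handwheel '[[[0.003,0.0079,-0.004,0,0,0,255]]]'; python3 rep.py
```

```text
time: 23.85
tcp_pos: [0.4979, -0.1285, 0.1669]
tool_rot: [0.68, 0.657, 0.233, -0.226]
wrist_force: [0.3, -1.7, -7.4]
opening: 0.0215
G [ 0.4975 -0.1401  0.1819] r 0.0702 phi 321.7 F drag 4.4 rad -6.1 ax -1.7 open 0.0215 zt [ 0.02   0.613 -0.79 ] t 23.85
time: 23.98
tcp_pos: [0.5058, -0.1287, 0.1723]
tool_rot: [0.68, 0.657, 0.233, -0.226]
wrist_force: [-3.1, -2.4, -5.4]
opening: 0.0217
G [ 0.5054 -0.1404  0.1873] r 0.0702 phi 329.5 F drag 5.4 rad -3.1 ax -2.4 open 0.0217 zt [ 0.02   0.614 -0.789] t 23.98
```

```bash
python3 -m handwheel '[[[0.0023,0.0086,-0.003,0,0,0,255]]]'; python3 rep.py; python3 -m handwheel '[[[0.002,0.0092,-0.0027,0,0,0,255]]]'; python3 rep.py
```

```text
time: 24.1
tcp_pos: [0.5142, -0.129, 0.1764]
tool_rot: [0.68, 0.658, 0.233, -0.226]
wrist_force: [-3.8, -1.3, -1.8]
opening: 0.022
G [ 0.5138 -0.1406  0.1914] r 0.0701 phi 337.2 F drag 4.2 rad -0.2 ax -1.3 open 0.0220 zt [ 0.019  0.614 -0.789] t 24.10
time: 24.22
tcp_pos: [0.5236, -0.1292, 0.1798]
tool_rot: [0.68, 0.657, 0.233, -0.226]
wrist_force: [-3.9, -1.0, -3.2]
opening: 0.0212
G [ 0.5232 -0.1409  0.1948] r 0.0703 phi 345.4 F drag 4.5 rad -2.1 ax -1.0 open 0.0212 zt [ 0.02   0.614 -0.789] t 24.23
```

```bash
python3 -m handwheel '[[[0.0012,0.0095,-0.0017,0,0,0,255]]]'; python3 rep.py; python3 -m handwheel '[[[0.0004,0.0097,-0.0006,0,0,0,255]]]'; python3 rep.py
```

```text
time: 24.35
tcp_pos: [0.5333, -0.1295, 0.1817]
tool_rot: [0.68, 0.657, 0.233, -0.226]
wrist_force: [-4.0, 0.9, -3.2]
opening: 0.0212
G [ 0.5329 -0.1412  0.1966] r 0.0703 phi 353.4 F drag 4.3 rad -2.7 ax 0.9 open 0.0212 zt [ 0.02   0.614 -0.789] t 24.35
time: 24.48
tcp_pos: [0.543, -0.1298, 0.1822]
tool_rot: [0.68, 0.657, 0.233, -0.226]
wrist_force: [-4.0, 2.8, -5.0]
opening: 0.0216
G [ 0.5426 -0.1415  0.1972] r 0.0704 phi 1.3 F drag 3.9 rad -5.0 ax 2.8 open 0.0216 zt [ 0.02   0.614 -0.789] t 24.48
```

```bash
python3 -m handwheel '[[[-0.0007,0.0097,0.0009,0,0,0,255]]]'; python3 rep.py; python3 -m handwheel '[[[-0.0016,0.0096,0.0018,0,0,0,255]]]'; python3 rep.py
```

```text
time: 24.6
tcp_pos: [0.5529, -0.1301, 0.1812]
tool_rot: [0.68, 0.657, 0.233, -0.226]
wrist_force: [-3.4, 3.2, -1.6]
opening: 0.0212
G [ 0.5525 -0.1418  0.1962] r 0.0703 phi 9.4 F drag 3.1 rad -2.1 ax 3.2 open 0.0212 zt [ 0.02   0.614 -0.789] t 24.60
time: 24.72
tcp_pos: [0.5626, -0.1304, 0.1789]
tool_rot: [0.68, 0.657, 0.234, -0.226]
wrist_force: [-5.3, 3.6, -1.4]
opening: 0.0212
G [ 0.5622 -0.1421  0.1939] r 0.0704 phi 17.5 F drag 4.6 rad -2.9 ax 3.6 open 0.0212 zt [ 0.02   0.615 -0.788] t 24.73
```

```bash
python3 -m handwheel '[[[-0.0021,0.0092,0.0026,0,0,0,255]]]'; python3 rep.py; python3 -m handwheel '[[[-0.0028,0.0086,0.0036,0,0,0,255]]]'; python3 rep.py
```

```text
time: 24.85
tcp_pos: [0.5716, -0.1306, 0.1754]
tool_rot: [0.68, 0.657, 0.234, -0.227]
wrist_force: [-4.2, 2.6, -2.0]
opening: 0.0212
G [ 0.5712 -0.1423  0.1904] r 0.0704 phi 25.4 F drag 3.0 rad -3.6 ax 2.6 open 0.0212 zt [ 0.02   0.615 -0.788] t 24.85
time: 24.98
tcp_pos: [0.58, -0.1309, 0.1708]
tool_rot: [0.68, 0.657, 0.233, -0.227]
wrist_force: [-6.3, 3.4, -1.1]
opening: 0.0219
G [ 0.5796 -0.1425  0.1858] r 0.0705 phi 33.2 F drag 4.6 rad -4.4 ax 3.4 open 0.0219 zt [ 0.019  0.615 -0.788] t 24.98
```

```bash
python3 -m handwheel '[[[-0.0037,0.0077,0.0047,0,0,0,255]]]'; python3 rep.py; python3 -m handwheel '[[[-0.0044,0.0065,0.0057,0,0,0,255]]]'; python3 rep.py
```

```text
time: 25.1
tcp_pos: [0.5877, -0.1311, 0.1649]
tool_rot: [0.68, 0.657, 0.234, -0.227]
wrist_force: [-5.0, 3.2, -0.4]
opening: 0.0217
G [ 0.5874 -0.1427  0.1799] r 0.0705 phi 41.1 F drag 3.5 rad -3.6 ax 3.2 open 0.0217 zt [ 0.019  0.615 -0.788] t 25.10
time: 25.22
tcp_pos: [0.5946, -0.1312, 0.158]
tool_rot: [0.68, 0.657, 0.234, -0.226]
wrist_force: [-4.1, 2.6, 1.6]
opening: 0.0214
G [ 0.5942 -0.1429  0.173 ] r 0.0704 phi 49.0 F drag 3.9 rad -2.1 ax 2.6 open 0.0214 zt [ 0.02   0.616 -0.788] t 25.23
```

```bash
python3 -m handwheel '[[[-0.005,0.0055,0.0064,0,0,0,255]]]'; python3 rep.py; python3 -m handwheel '[[[-0.0054,0.0043,0.0069,0,0,0,255]]]'; python3 rep.py
python3 - <<'E'
from h import *
a=cam('scene');crop(a,290,170,390,270,7,'a13.png')
E
```

```text
time: 25.35
tcp_pos: [0.6005, -0.1314, 0.1502]
tool_rot: [0.68, 0.657, 0.234, -0.226]
wrist_force: [-3.2, 3.2, 1.7]
opening: 0.0212
G [ 0.6    -0.1431  0.1652] r 0.0704 phi 57.0 F drag 3.2 rad -1.8 ax 3.2 open 0.0212 zt [ 0.021  0.616 -0.788] t 25.35
time: 25.48
tcp_pos: [0.6052, -0.1316, 0.1416]
tool_rot: [0.68, 0.657, 0.235, -0.226]
wrist_force: [-2.8, 4.5, 3.4]
opening: 0.0215
G [ 0.6047 -0.1433  0.1565] r 0.0703 phi 65.0 F drag 4.3 rad -1.1 ax 4.5 open 0.0215 zt [ 0.023  0.615 -0.788] t 25.48
```

View pics/a13.png

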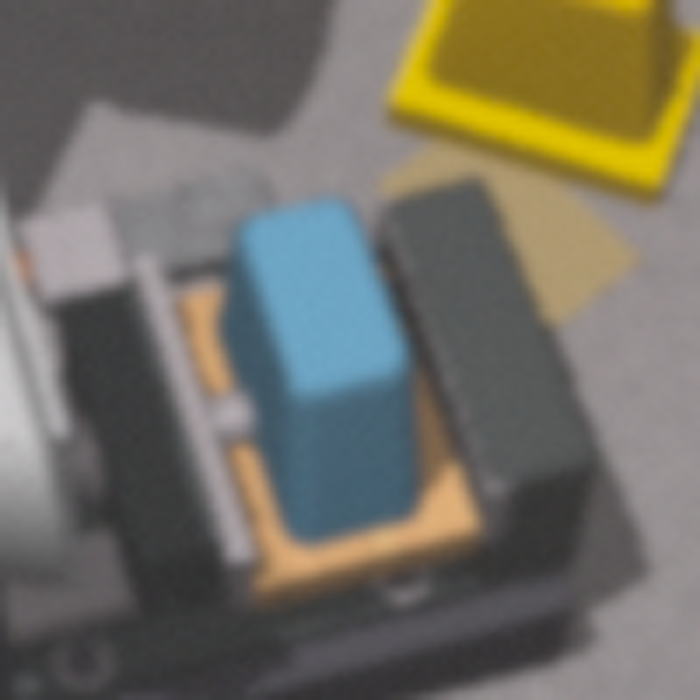

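The jaw has reached the board and is sliding it toward the fixed jaw (the plug shifted a few px right). The baseline is about 3.9 N now. Continuing.

```bash
python3 -m handwheel '[[[-0.0059,0.003,0.0071,0,0,0,255]]]'; python3 rep.py; python3 -m handwheel '[[[-0.0061,0.0017,0.0074,0,0,0,255]]]'; python3 rep.py
```

```text
time: 25.65
tcp_pos: [0.6085, -0.1318, 0.1329]
tool_rot: [0.68, 0.657, 0.235, -0.225]
wrist_force: [-0.9, 7.3, 3.2]
opening: 0.0213
G [ 0.608  -0.1435  0.1479] r 0.0703 phi 72.5 F drag 3.3 rad 0.1 ax 7.3 open 0.0213 zt [ 0.024  0.616 -0.788] t 25.65
time: 25.78
tcp_pos: [0.6107, -0.1319, 0.1234]
tool_rot: [0.68, 0.657, 0.236, -0.225]
wrist_force: [0.5, 6.9, 4.6]
opening: 0.0214
G [ 0.6102 -0.1436  0.1384] r 0.0702 phi 80.5 F drag 4.5 rad 1.3 ax 6.9 open 0.0214 zt [ 0.025  0.616 -0.787] t 25.77
```

```bash
python3 -m handwheel '[[[-0.006,0.0004,0.0077,0,0,0,255]]]'; python3 rep.py; python3 -m handwheel '[[[-0.0059,-0.001,0.0077,0,0,0,255]]]'; python3 rep.py
```

```text
time: 25.9
tcp_pos: [0.6117, -0.1319, 0.1136]
tool_rot: [0.68, 0.657, 0.236, -0.225]
wrist_force: [2.5, 8.1, 3.9]
opening: 0.0215
G [ 0.6112 -0.1436  0.1286] r 0.0702 phi 88.5 F drag 3.9 rad 2.6 ax 8.1 open 0.0215 zt [ 0.026  0.616 -0.787] t 25.90
time: 26.02
tcp_pos: [0.6112, -0.1319, 0.104]
tool_rot: [0.68, 0.657, 0.237, -0.224]
wrist_force: [3.8, 8.1, 4.2]
opening: 0.0217
G [ 0.6107 -0.1436  0.1189] r 0.0701 phi 96.4 F drag 4.6 rad 3.3 ax 8.1 open 0.0217 zt [ 0.027  0.616 -0.788] t 26.02
```

```bash
python3 -m handwheel '[[[-0.0058,-0.0023,0.0075,0,0,0,255]]]'; python3 rep.py
```

```text
time: 26.15
tcp_pos: [0.6094, -0.1319, 0.0944]
tool_rot: [0.68, 0.657, 0.237, -0.224]
wrist_force: [4.9, 8.5, 3.4]
opening: 0.0216
G [ 0.6088 -0.1436  0.1094] r 0.0700 phi 104.4 F drag 4.5 rad 3.9 ax 8.5 open 0.0216 zt [ 0.028  0.615 -0.788] t 26.15
```

```bash
python3 -m handwheel '[[[-0.0046,-0.004,0.0081,0,0,0,255]]]'; python3 rep.py; python3 -m handwheel '[[[-0.0051,-0.0049,0.0067,0,0,0,255]]]'; python3 rep.py
```

```text
time: 26.28
tcp_pos: [0.6062, -0.1317, 0.0847]
tool_rot: [0.68, 0.657, 0.237, -0.222]
wrist_force: [6.2, 3.2, 2.9]
opening: 0.0212
G [ 0.6056 -0.1434  0.0997] r 0.0700 phi 112.7 F drag 5.0 rad 4.6 ax 3.2 open 0.0212 zt [ 0.03   0.613 -0.79 ] t 26.27
time: 26.4
tcp_pos: [0.6017, -0.1317, 0.0762]
tool_rot: [0.681, 0.657, 0.237, -0.221]
wrist_force: [7.8, 6.0, -0.6]
opening: 0.0214
G [ 0.6011 -0.1433  0.0912] r 0.0699 phi 120.6 F drag 3.5 rad 7.0 ax 6.0 open 0.0214 zt [ 0.031  0.612 -0.79 ] t 26.40
```

```bash
python3 -m handwheel '[[[-0.0047,-0.006,0.0061,0,0,0,255]]]'; python3 rep.py; python3 -m handwheel '[[[-0.0041,-0.007,0.0054,0,0,0,255]]]'; python3 rep.py
```

```text
time: 26.52
tcp_pos: [0.5962, -0.1316, 0.0682]
tool_rot: [0.681, 0.657, 0.237, -0.221]
wrist_force: [9.2, 6.1, -0.2]
opening: 0.0213
G [ 0.5956 -0.1432  0.0833] r 0.0698 phi 128.6 F drag 5.6 rad 7.3 ax 6.1 open 0.0213 zt [ 0.032  0.612 -0.79 ] t 26.52
time: 26.65
tcp_pos: [0.5897, -0.1315, 0.0613]
tool_rot: [0.681, 0.657, 0.237, -0.22]
wrist_force: [11.0, 6.1, -2.7]
opening: 0.0213
G [ 0.5891 -0.1431  0.0763] r 0.0697 phi 136.4 F drag 6.2 rad 9.5 ax 6.1 open 0.0213 zt [ 0.033  0.612 -0.791] t 26.65
```

```bash
python3 -m handwheel '[[[-0.0035,-0.0079,0.0046,0,0,0,255]]]'; python3 rep.py
python3 - <<'E'
from h import *
a=cam('scene');crop(a,290,170,390,270,7,'a14.png')
E
```

```text
time: 26.78
tcp_pos: [0.5822, -0.1313, 0.0551]
tool_rot: [0.681, 0.657, 0.237, -0.22]
wrist_force: [12.5, 6.2, -4.5]
opening: 0.0214
G [ 0.5815 -0.1429  0.0702] r 0.0697 phi 144.4 F drag 7.6 rad 11.0 ax 6.2 open 0.0214 zt [ 0.034  0.611 -0.791] t 26.77
```

View pics/a14.png

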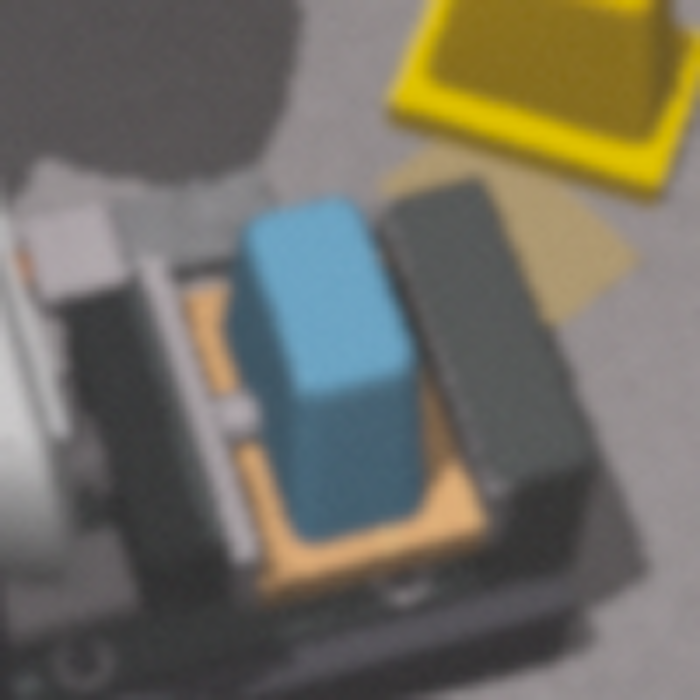

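Drag climbed 3.5–5 → 5.6 → 6.2 → 7.6 N over 24°. That's about 3.3 N above the ~4.3 N baseline and on the stated slope (nip at about φ=120°), so it's firm and I'll stop here. I'll relieve the preload and let go.

```bash
python3 -m handwheel '[[[-0.0004,0.0018,0.0006,0,0,0,255],[0,0,0,0,0,0,255]]]'; python3 rep.py; python3 -m handwheel '[[[0,0,0,0,0,0,200],[0,0,0,0,0,0,150],[0,0,0,0,0,0,110],[0,0,0,0,0,0,110]]]'; python3 rep.py
python3 - <<'E'
from h import *
w=cam('wrist'); crop(w,200,60,440,240,3.3,'w15.png')
E
```

```text
time: 27.08
tcp_pos: [0.5809, -0.1311, 0.0541]
tool_rot: [0.681, 0.657, 0.235, -0.223]
wrist_force: [3.7, 4.6, -1.1]
opening: 0.0214
G [ 0.5804 -0.1427  0.0691] r 0.0698 phi 145.7 F drag 2.5 rad 3.0 ax 4.6 open 0.0214 zt [ 0.027  0.612 -0.79 ] t 27.07
time: 27.58
tcp_pos: [0.578, -0.1316, 0.0541]
tool_rot: [0.68, 0.657, 0.233, -0.225]
wrist_force: [-0.4, -0.9, -0.5]
opening: 0.0485
G [ 0.5776 -0.1432  0.0691] r 0.0683 phi 147.6 F drag -0.6 rad 0.2 ax -0.9 open 0.0485 zt [ 0.022  0.612 -0.79 ] t 27.57
```

View pics/w15.png

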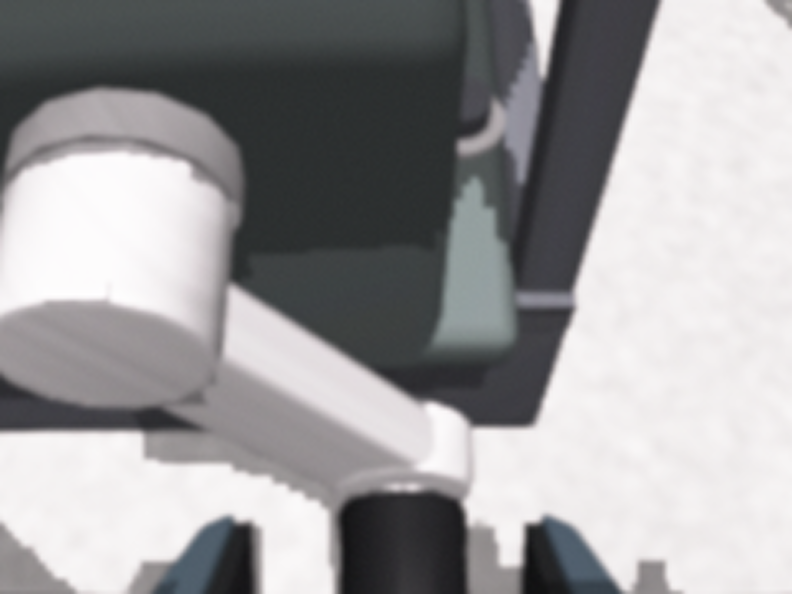

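Released, with the grip centred and free between the fingers. Retreating back along the tool axis.

```bash
python3 -m handwheel '[[[0,0,-0.03,0,0,0,60],[0,0,-0.05,0,0,0,60],[0,0,-0.06,0,0,0,60],[0,0,-0.06,0,0,0,60],[-0.03,0,-0.03,0,0,0,60],[0,0,0,0,0,0,60],[0,0,0,0,0,0,60]]]'; python3 rep.py
python3 - <<'E'
from h import *
a=cam('scene');b=cam('side');cv2.imwrite('pics/af.png',a['image'][:,:,::-1]);cv2.imwrite('pics/bf.png',b['image'][:,:,::-1])
crop(a,290,170,390,270,7,'af2.png');crop(b,290,150,400,270,6,'bf2.png')
P=lambda x,y,x0,y0,s: ((x+.5)/s-.5+x0,(y+.5)/s-.5+y0)
E
```

```text
time: 28.5
tcp_pos: [0.5718, -0.2952, 0.2168]
tool_rot: [0.68, 0.657, 0.233, -0.226]
wrist_force: [-0.0, 0.7, -0.7]
opening: 0.0698
G [ 0.5714 -0.3069  0.2318] r 0.1093 phi 16.1 F drag -0.2 rad -0.7 ax 0.7 open 0.0698 zt [ 0.02   0.614 -0.789] t 28.50
```

View pics/af.png

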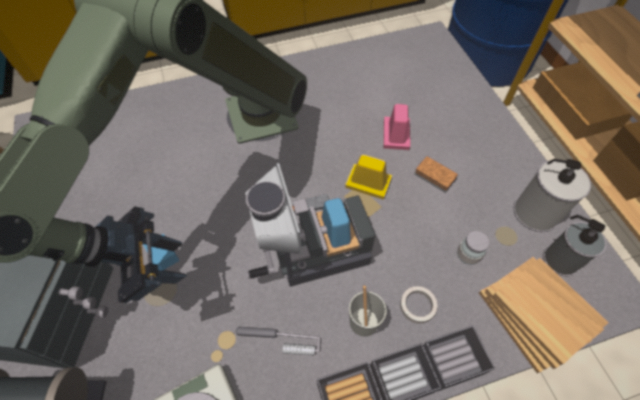

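View pics/af2.png

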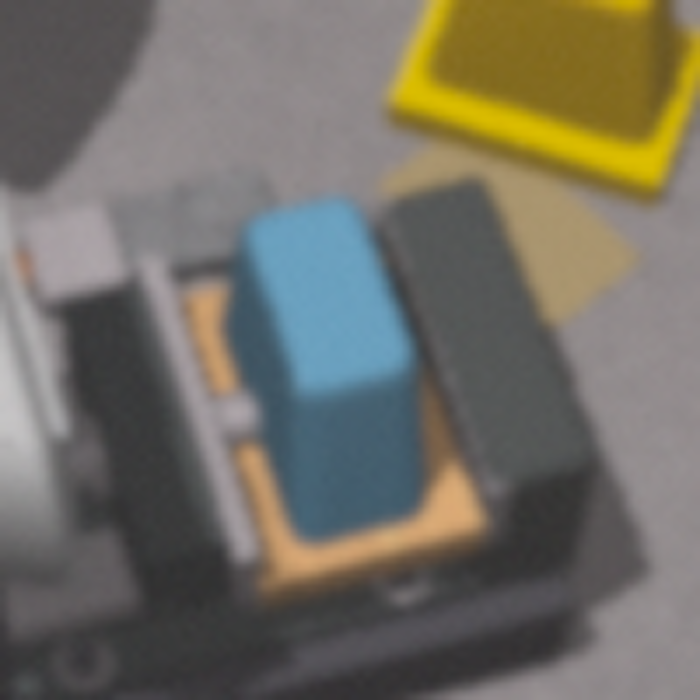

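View pics/bf2.png

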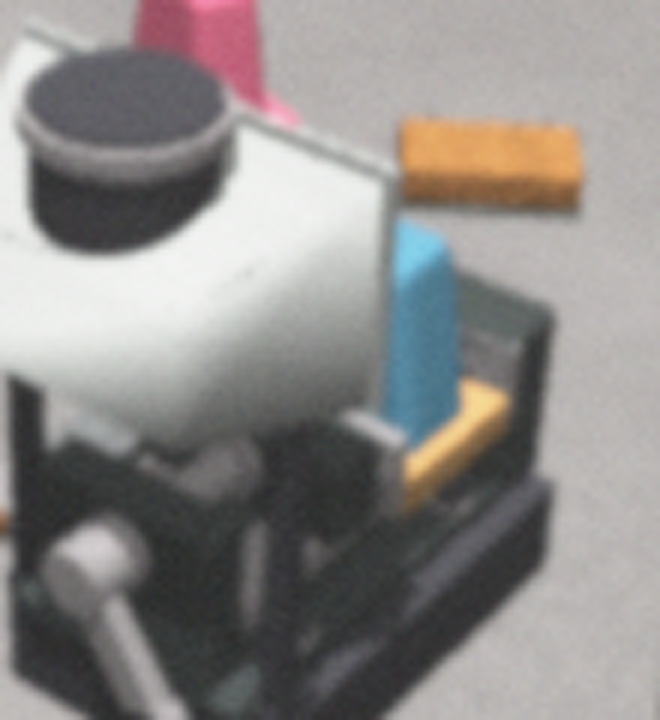

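```bash
python3 - <<'E'
from h import *
a=cam('scene')
P=lambda x,y,x0,y0,s: ((x+.5)/s-.5+x0,(y+.5)/s-.5+y0)
for c in [(245,228),(350,203),(413,360),(300,392)]: print(onz(a,P(*c,290,170,7),.203).round(4))
print('board corners',[onz(a,P(*c,290,170,7),.118).round(4) for c in [(262,588),(488,522)]])
from station import bot
print(bot.finish_job())
E
```

```text
[0.5162 0.0523 0.203 ]
[0.5178 0.0895 0.203 ]
[0.5821 0.0889 0.203 ]
[0.5819 0.0496 0.203 ]
board corners [array([0.6077, 0.0287, 0.118 ]), array([0.6082, 0.1122, 0.118 ])]
the job is handed in; nothing more can be done
None
```

The blue plug's board is clamped in the vise by its two long edges, flat on the bed and about mid-way along the jaws. I handed the job in at about 28.6 s of the 67 s; no verdict was reported.

- **Placing:** On the first lowering, the board's edge caught the top of the fixed jaw and the wrist force rose to about 60 N. I backed off, shifted the plug 5 mm and then set it on the bed cleanly.
- **Clamping:** I wound the crank by its grip for about 2.05 turns. Drag rose from about 4.3 N to 7.6 N over the last 24°, or about 3.3 N more, inside the 2 to 4 N range for firm. The baseline readings scattered by about 1 N. I then let go and backed the arm clear.
- **Last checks:** The board's edges measured 83.5 mm apart in y, against 82 mm for the board, with no visible gap to either jaw. Assuming the board lies flat, the foam's top comes out centred at about (0.55, 0.07). By eye, everything else on the bench was where it started, and the wrist force was about zero.
- **Disagreements:** Estimates of the vise's centre along the jaws ranged from 0.543 to 0.552 m between cameras, so the plug may be a few mm off the exact middle. The drawn screw end appeared to overlap the board's edge, but I felt no contact when lowering.

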